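# Put the gauging set-up back in its holders

## Task

The bore check is finished: take the two stacks on the mat apart and put each piece of measuring gear back in its own green holder. The flat riser block goes squarely in the long tray, the vee block upright and squarely in the square tray, the test pin in the two-saddle cradle, and each setting ring lies flat over the stub of the stand of its size. Set everything down gently, do not drop the gear into its holders, and leave it all let go and at rest.

Things in the scene. Friction and masses are not known exactly. Their poses are not given: they have to be found in the camera images.
- riser_mid (a point): Centre of the riser: a loose flat ground-steel parallel block, 75 mm (its x) by 50 mm (its y) by 25 mm high (its z), with small dark holes; 0.6 kg. It is the bottom of one stack and stands on the mat (mat top 3 mm above z = 0). Point half-way up.
- vblock_mid (a point): Centre of the vee block: a loose steel block, 44 mm by 44 mm by 36 mm high, with a 24 mm wide, 12 mm deep 90-degree groove along its x in the top; 0.42 kg. It starts on top of the riser, about square with it. Point half-way up (18 mm above its underside).
- pin_mid (a point): Centre of the test pin: a loose plain steel cylinder, 30 mm diameter, 70 mm long along its x; 0.38 kg. It starts lying in the groove of the vee block, on top of the stack: its axis is 9 mm above the top of the vee block, its ends stick out 10 to 16 mm. Point on the axis at mid-length. Either way round is the same.
- large_ring_mid (a point): Centre of the large setting ring: loose, steel, lying flat, outside diameter 66 mm, bore 36 mm, 26 mm high; 0.45 kg. It is the bottom of the other stack, on the mat. Point half-way up (13 mm above its underside).
- small_ring_mid (a point): Centre of the small setting ring: loose, steel, lying flat, outside diameter 48 mm, bore 22 mm, 22 mm high; 0.22 kg. It starts lying on the large ring, about central. Point half-way up (11 mm above its underside).
- riser_tray_seat (a point): Middle of the floor's upper face of the riser's tray: the longer of the two flat green plastic trays, fixed. Inside 91 mm (its x) by 66 mm (its y); floor 4 mm thick, on the mat; four corner angles 5 mm thick stand 5 mm above the floor, their arms 13 mm long inside the corner, the sides between them open. The riser's 75 mm goes along x; its centre then is 12.5 mm above this point.
- vblock_tray_seat (a point): Middle of the floor's upper face of the vee block's tray: the square one of the two flat green plastic trays, fixed. Inside 60 mm by 60 mm; floor 4 mm thick, on the mat; corner angles like those of the other tray (5 mm high, arms 13 mm). The block's centre, when home, is 18 mm above this point. Any quarter turn will do.
- pin_cradle_seat (a point): Where the pin's centre lies when home in the fixed green plastic cradle: a 78 mm by 56 mm by 6 mm foot on the mat with two upright vee saddles, each 12 mm thick, at 26 mm either side of the middle along its x (40 mm free between them). Their 90-degree vees run along x, 44 mm wide and 22 mm deep, tops 34 mm above the mat; this point is 33.2 mm above the mat. The pin lies along x.
- large_stand_seat (a point): Middle of the upper face of the foot of the large ring's stand: a fixed round green plastic foot, 84 mm diameter, 8 mm high, on the mat, with a stub 22 mm diameter, 12 mm high standing up from its middle. The large ring lies flat on the foot with the stub in its bore (7 mm free all round); its centre then is 13 mm above this point.
- small_stand_seat (a point): Middle of the upper face of the foot of the small ring's stand: a fixed round green plastic foot, 62 mm diameter, 8 mm high, on the mat, with a stub 10 mm diameter, 12 mm high. The small ring lies flat on the foot with the stub in its bore (6 mm free all round); its centre then is 11 mm above this point.

How it is judged:
At the end, for the whole second after the job is handed in: Each piece in its own holder: centre within 12 mm of the seat sideways, within 3 mm of home height, blocks and rings level within 0.08 rad, riser within 0.25, vee block within 0.3 (any quarter turn) and pin within 0.2 rad of square with the holder; all at rest (horizontal distance between riser_mid and riser_tray_seat below 0.012 m and z of riser_mid in the frame of riser_tray_seat between 0.0095 and 0.0155 m and linear speed of each of riser, vblock, pin, large_ring, small_ring below 0.02 m/s and angle between each of riser_mid, vblock_mid, large_ring_mid, small_ring_mid's own z axis and vertical below 0.08 rad and horizontal distance between vblock_mid and vblock_tray_seat below 0.012 m and z of vblock_mid in the frame of vblock_tray_seat between 0.015 and 0.021 m and horizontal distance between pin_mid and pin_cradle_seat below 0.012 m and z of pin_mid in the frame of pin_cradle_seat between -0.003 and 0.003 m and horizontal distance between large_ring_mid and large_stand_seat below 0.012 m and z of large_ring_mid in the frame of large_stand_seat between 0.01 and 0.016 m and horizontal distance between small_ring_mid and small_stand_seat below 0.012 m and z of small_ring_mid in the frame of small_stand_seat between 0.008 and 0.014 m and angle between the x axis of riser_mid and the x axis of riser_tray_seat, either way round below 0.25 rad and angle between the x axis of pin_mid and the x axis of pin_cradle_seat, either way round below 0.2 rad and (angle between the x axis of vblock_mid and the x axis of vblock_tray_seat, either way round below 0.3 rad or angle between the x axis of vblock_mid and the y axis of vblock_tray_seat, either way round below 0.3 rad)); the robot touches nothing.
It fails at once if a piece dropped into its holder: faster than 0.5 m/s within 30 mm of its holder's middle and less than 25 mm above its home height ((horizontal distance between riser_mid and riser_tray_seat below 0.03 m and z of riser_mid in the frame of riser_tray_seat below 0.0375 m and linear speed of riser above 0.5 m/s) or (horizontal distance between vblock_mid and vblock_tray_seat below 0.03 m and z of vblock_mid in the frame of vblock_tray_seat below 0.043 m and linear speed of vblock above 0.5 m/s) or (horizontal distance between pin_mid and pin_cradle_seat below 0.03 m and z of pin_mid in the frame of pin_cradle_seat below 0.025 m and linear speed of pin above 0.5 m/s) or (horizontal distance between large_ring_mid and large_stand_seat below 0.03 m and z of large_ring_mid in the frame of large_stand_seat below 0.038 m and linear speed of large_ring above 0.5 m/s) or (horizontal distance between small_ring_mid and small_stand_seat below 0.03 m and z of small_ring_mid in the frame of small_stand_seat below 0.036 m and linear speed of small_ring above 0.5 m/s)).
It also fails if it takes over 144 s, if anything falls off the work surface, if the arm or the gripper's body presses on something with over 40 N, if the wrist force passes 120 N, or if a joint passes its speed limit or range.

## Robot

A 7-joint arm with a two-finger parallel gripper is mounted at the origin on the work surface. World frame = base frame: x ahead of the robot, y to its left, z up, the work surface at z = 0. Lengths are in m, angles in rad, forces in N, time in s.
With the tool pointing down it reaches from about 0.425 to 0.95 m from the base axis. Payload 4.7 kg.
Tool frame: the origin (TCP) lies at the very end of the fingers, on their centre line; the grasp point (between the pads) lies 19 mm behind it; z points along the fingers, y is the direction in which the jaws open and shut (so a half turn about z gives the same grasp; the last joint's range is limited). The gripper opens to 85 mm and grips with 20 to 120 N. Pads are 22 mm wide; open, the fingers measure 114 mm over their backs; the gripper's body (76 mm by 85 mm) begins 54 mm behind the grasp point. The pads swing forward as they close: fully open they stand 13 mm farther back than shut.
Start: joints at [-1.22, 0.469, -0.049, 1.532, 0.024, 1.141, -0.082], TCP at [0.25, 0.627, 0.231] pointing down, gripper open.
Joint ranges: [-2.59, 2.59], [-0.33, 1.99], [-1.39, 1.29], [0.1, 2.45], [-1.04, 4.18], [0.21, 1.99], [-2.66, 2.66]. Speed limits (rad/s): [2.57, 2.57, 3.14, 3.14, 3.14, 3.14, 3.14].

## Interface

Orientations are given as [roll, pitch, yaw] about the fixed x, y, z axes, in that order (R = Rz(yaw) Ry(pitch) Rx(roll)).
In Python, from rig import monitor, imaging, sign_off gives the robot as it stands.
- The arm moves only by the shell command python3 -m pendant 'ROWS' [OPENING]. ROWS is a JSON object of lists of equal length, an entry for each row: "dp": the shift along the tool's x, y, z in units of 30 mm (1.0 is 30 mm), a list of three; "angular": the turn, a rotation vector about the tool's x, y, z in rad, a list of three. A call has 1 to 12 rows; each row shifts and turns the pose as measured when the row begins, along the tool's axes as they then stand; what a row does not reach is not made up. A row lasts 1/10 s, in which the tool goes at most 50 mm and 8.59 degrees, less where a joint would pass 70% of its speed; a pose out of reach is approached as far as the arm can. A call is refused whole if a number of a shift passes 1 or a number of a turn 0.15, either way. A call with a gripper value outside its range is refused whole. OPENING is the finger opening in mm, from 0 to 85.4, set as the call begins (- or left out, the last holds). The fingers move at their own pace and stop on an object; the grip force is fixed at half the most. Time passes only in rows, so rows that do not move let the fingers close. It gives the time, the measured TCP pose, the force and the opening at its end, in the units of the state.
- monitor.state(): the state, without advancing time (a new reading comes with each control period).
- imaging.capture(name): name is "scene" or "top"; returns the picture (400x640x3 uint8, red, green, blue); there is no depth.
- imaging.calibration(name): a dict with "vfov" (degrees; the focal length in pixels is half the picture's height over the tangent of half this angle, whatever the lens; pixels are square), "cx", "cy" (the principal point, pixels), "R" (3x3) and "t" (3): a world point X has camera coordinates R X + t. Camera axes: x right, y down, z forward; pixel columns grow to the right and rows downward; lengths in m; the calibration is good to about 2 mm. A picture is of the moment at which its call begins. calibration takes no time and is no camera call.
- sign_off(): hands the job in, once; it reports no verdict.
Trained networks look in the newest picture that a camera, given by its name, has taken for a name from the list of things; names that differ only in an ending like _2 or _b are one class to them, and where a whole thing is asked for, a point or a joint stands for the part that bears it (a point fixed in the world has none). Each returns a list of dicts, best first, with "p" (0 to 1); they miss things now and then, are a little off and sometimes report something else, mostly with a low value. They report only what shows in the picture. A call takes as long as a camera call.
- imaging.recognise(camera, name): "xyz" ([x, y, z] in m, in the coordinates of the camera as it stood for that picture, good to about 4 mm: the middle of the surface that is visible of it).
- imaging.outline_of(camera, name): "mask" (400x640 bool, what is visible of it).
- imaging.spot_point(camera, name): "xyz" ([x, y, z] in m, in the coordinates of the camera as it stood for that picture, good to about 4 mm: a listed point, or the origin of a listed thing).
The state is a dict: "t": time; "q": joint angles; "joint_vel": joint speeds; "joint_torque": joint torques, N m; "position": TCP position; "tool_rot": TCP orientation; "wrist_force": force on the tool from outside, world axes, zero at the start; "moment": the same for the moment, N m; "grip_width": opening from 0.0 (shut) to 1.0 (fully open).
Only numpy, scipy, OpenCV 4.12 (cv2) and the standard library are available. Lean on these libraries where they do the work, as an engineer would, in place of code of your own. Each camera call takes 0.05 s, during which the arm holds its last target.

## Working session

There is one attempt and no reset: what is moved stays moved. The work goes in short steps, Python scripts to look and compute and a shell command to move; the robot and the scene stay as the last step left them, time stands still between calls to the robot, and variables do not carry over. Pictures are saved under pics/ and viewed, and the job is handed in when it is done.

```bash
ls; mkdir -p pics; python3 - <<'E'
from rig import monitor, imaging
import cv2
s=monitor.state()
print({k:s[k] for k in ('t','position','tool_rot','grip_width','wrist_force')})
for n in ("scene","top"):
    im=imaging.capture(n); cv2.imwrite(f"pics/{n}0.png",im[:,:,::-1]); c=imaging.calibration(n); print(n,c)
E
```

```text
pics
{'t': 0.0, 'position': array([0.25001671, 0.6263206 , 0.2302383 ]), 'tool_rot': array([-3.13954801e+00,  8.45992443e-05,  2.76179681e+00]), 'grip_width': 0.9957916261136076, 'wrist_force': array([ 0.28144669, -0.65793503, -0.06476672])}
scene {'vfov': 43.295875210713646, 'cx': 327.1169079708506, 'cy': 200.12938044097612, 'R': array([[-0.68991743,  0.7237256 ,  0.01533635],
       [ 0.41583248,  0.41357107, -0.80996439],
       [-0.59253463, -0.55243119, -0.5862785 ]]), 't': array([ 0.33476541, -0.16351111,  1.56134959])}
top {'vfov': 44.517318245257755, 'cx': 318.60549647189464, 'cy': 197.82409818250744, 'R': array([[ 0.02284897, -0.99972882, -0.00449648],
       [-0.97806472, -0.02142192, -0.20719676],
       [ 0.20704425,  0.00913208, -0.97828896]]), 't': array([0.00145731, 0.54664603, 1.11843551])}
```

View pics/scene0.png

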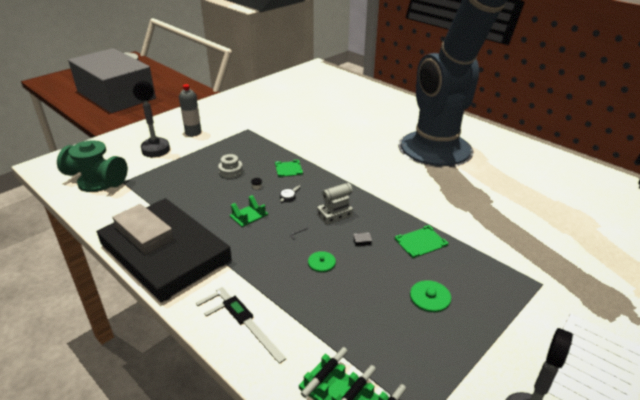

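View pics/top0.png

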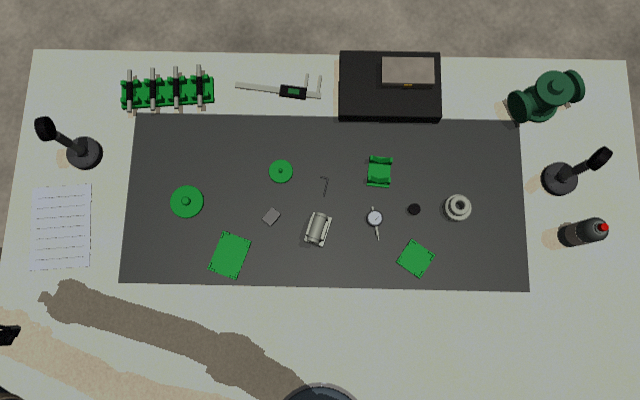

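The scene view shows the vee stack at about (336,200) and the ring stack at (231,163). The top view has the pin stack at (319,229), rings at (458,207), cradle at (380,171), large stand at (186,202), small stand at (281,171), long tray at (230,255) and square tray at (415,258). Next I'll run the networks.

```bash
cat > h.py <<'E'
import numpy as np, cv2
from rig import monitor, imaging
def cal(n):
    c=imaging.calibration(n); f=200/np.tan(np.radians(c['vfov'])/2)
    return f,c['cx'],c['cy'],np.array(c['R']),np.array(c['t'])
def toworld(n,p):
    f,cx,cy,R,t=cal(n); return R.T@(np.array(p)-t)
def proj(n,X):
    f,cx,cy,R,t=cal(n); p=R@np.array(X)+t; return np.array([f*p[0]/p[2]+cx,f*p[1]/p[2]+cy])
def ray(n,uv,z):
    f,cx,cy,R,t=cal(n); d=R.T@np.array([(uv[0]-cx)/f,(uv[1]-cy)/f,1.]); o=-R.T@t
    return o+d*(z-o[2])/d[2]
def save(n,name,box=None,s=1):
    im=imaging.capture(n)[:,:,::-1].copy()
    c=im
    if box: c=im[box[1]:box[3],box[0]:box[2]]
    cv2.imwrite(f"pics/{name}.png",cv2.resize(c,None,fx=s,fy=s,interpolation=cv2.INTER_CUBIC)); return im
NAMES="riser_mid vblock_mid pin_mid large_ring_mid small_ring_mid riser_tray_seat vblock_tray_seat pin_cradle_seat large_stand_seat small_stand_seat".split()
E
python3 - <<'E'
from h import *
np.set_printoptions(precision=4,suppress=True)
for cam in ("top","scene"):
    for n in NAMES:
        r=imaging.spot_point(cam,n)
        print(cam,n,[(round(d['p'],2),toworld(cam,d['xyz'])) for d in r[:2]])
print(monitor.state()['t'])
im=save("top","topcropA",(190,140,490,290),2.6)
E
```

```text
top riser_mid [(0.59, array([0.4774, 0.0152, 0.0196]))]
top vblock_mid [(0.56, array([0.4731, 0.016 , 0.0442])), (0.45, array([0.6238, 0.1139, 0.0129]))]
top pin_mid [(0.83, array([0.4701, 0.0147, 0.0791]))]
top large_ring_mid [(0.74, array([ 0.5385, -0.3295,  0.0149]))]
top small_ring_mid [(0.7, array([ 0.5403, -0.3294,  0.0368]))]
top riser_tray_seat [(0.86, array([0.409 , 0.2343, 0.007 ]))]
top vblock_tray_seat [(0.63, array([ 0.4087, -0.2277,  0.0059]))]
top pin_cradle_seat [(0.58, array([ 0.6315, -0.1359,  0.0344]))]
top large_stand_seat [(0.68, array([0.5396, 0.3476, 0.0155]))]
top small_stand_seat [(0.74, array([0.6219, 0.1139, 0.0134]))]
scene riser_mid [(0.75, array([0.4748, 0.0123, 0.0189])), (0.75, array([0.4683, 0.0122, 0.047 ]))]
scene vblock_mid [(0.62, array([0.4681, 0.0143, 0.0459]))]
scene pin_mid [(0.75, array([0.4686, 0.0196, 0.0739]))]
scene large_ring_mid [(0.65, array([ 0.5338, -0.3289,  0.0154]))]
scene small_ring_mid [(0.62, array([ 0.533 , -0.3254,  0.0414]))]
scene riser_tray_seat [(0.81, array([0.4057, 0.2347, 0.0112]))]
scene vblock_tray_seat [(0.72, array([ 0.407 , -0.2227,  0.0056])), (0.36, array([0.6223, 0.1151, 0.0108]))]
scene pin_cradle_seat [(0.83, array([ 0.6284, -0.1347,  0.0372]))]
scene large_stand_seat [(0.68, array([0.539 , 0.3482, 0.0129])), (0.52, array([ 0.6286, -0.1349,  0.0363]))]
scene small_stand_seat [(0.81, array([0.6233, 0.1156, 0.0142])), (0.6, array([ 0.5351, -0.3296,  0.0143]))]
1.1
```

View pics/topcropA.png

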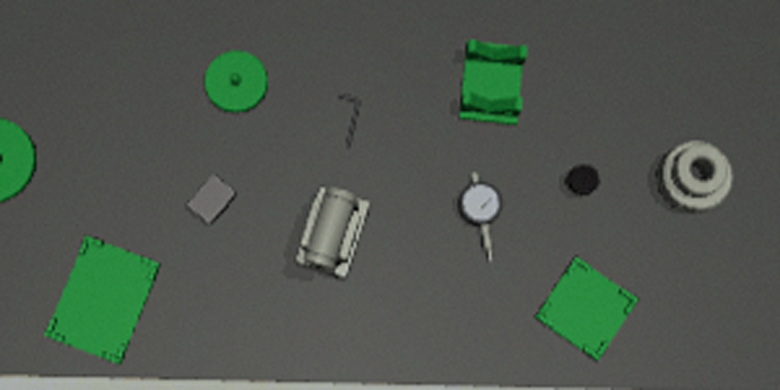

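Network heights agree with the expected stack heights. Next I'll work out the yaws, and check the sizes, from the masks.

```bash
cat > m.py <<'E'
from h import *
np.set_printoptions(precision=4,suppress=True)
def green(im):  # rgb
    h=cv2.cvtColor(im,cv2.COLOR_RGB2HSV); return ((h[...,0]>45)&(h[...,0]<80)&(h[...,1]>120)&(h[...,2]>40)).astype(np.uint8)
def blob(mask,uv):
    n,l,st,c=cv2.connectedComponentsWithStats(mask)
    i=l[int(round(uv[1])),int(round(uv[0]))]
    if i==0: i=1+np.argmin([np.hypot(*(c[k]-uv)) for k in range(1,n)])
    return l==i
def backproj(cam,mask,z):
    # supersampled: use contour of mask pixel borders
    m=cv2.resize(mask.astype(np.uint8)*255,None,fx=4,fy=4,interpolation=cv2.INTER_LINEAR)
    cs,_=cv2.findContours((m>127).astype(np.uint8),cv2.RETR_EXTERNAL,cv2.CHAIN_APPROX_NONE)
    c=max(cs,key=cv2.contourArea)[:,0,:]
    uv=(c+0.5)/4-0.5
    return np.array([ray(cam,p,z)[:2] for p in uv])
def rect(P):
    (c,wh,a)=cv2.minAreaRect((P*1000).astype(np.float32)); return np.array(c)/1000,wh,a
E
python3 - <<'E'
from m import *
T={'riser_tray_seat':[.408,.2345,.007],'vblock_tray_seat':[.408,-.2255,.007],'pin_cradle_seat':[.63,-.135,.006],'large_stand_seat':[.539,.348,.011],'small_stand_seat':[.6225,.1145,.011]}
for cam in("top","scene"):
    im=imaging.capture(cam); g=green(im)
    for n,X in T.items():
        b=blob(g,proj(cam,X))
        P=backproj(cam,b,X[2]); c,wh,a=rect(P)
        print(cam,n,c,np.round(wh,1),round(a,1))
        if 'stand' in n: 
            e=cv2.fitEllipse((P*1000).astype(np.float32)); print('   ell',np.round(e[0],1),np.round(e[1],1))
    for n,z in(('pin_mid',.073),('vblock_mid',.064),('riser_mid',.028),('large_ring_mid',.029),('small_ring_mid',.051)):
        r=imaging.outline_of(cam,n)
        for d in r[:1]:
            P=backproj(cam,d['mask'],z); c,wh,a=rect(P); print(cam,n,round(d['p'],2),d['mask'].sum(),c,np.round(wh,1),round(a,1))
            np.save(f"mask_{cam}_{n}.npy",d['mask'])
imaging_s=save("scene","scA",(210,140,460,320),3)
E
```

```text
top riser_tray_seat [0.41   0.2305] [ 79.4 103.1] 71.3
top vblock_tray_seat [ 0.4118 -0.2254] [72.2 72.8] 55.9
top pin_cradle_seat [ 0.6304 -0.1385] [61.5 82.6] 84.7
top large_stand_seat [0.54   0.3456] [84.7 83.6] 48.2
   ell [540.4 344.8] [83.  84.6]
top small_stand_seat [0.625  0.1123] [62.4 60.3] 1.9
   ell [623.9 112.5] [61.1 62. ]
top vblock_mid 0.66 98 [ 0.4667 -0.0009] [10.7 44.7] 74.7
top riser_mid 0.72 96 [ 0.4709 -0.0032] [13.5 76.4] 72.9
top large_ring_mid 0.65 253 [ 0.5312 -0.3157] [66.5 54.1] 32.7
top small_ring_mid 0.58 307 [ 0.5377 -0.3247] [45.1 55. ] 45.0
scene riser_tray_seat [0.4066 0.23  ] [ 85.2 108.1] 70.8
scene vblock_tray_seat [ 0.4092 -0.2257] [82.4 73. ] 56.1
scene pin_cradle_seat [ 0.6187 -0.1541] [98.6 94.7] 83.1
scene large_stand_seat [0.5418 0.3473] [89.8 83.4] 32.4
   ell [541.7 347.7] [83.6 88. ]
scene small_stand_seat [0.6256 0.1164] [64.1 62. ] 44.6
   ell [625.4 115.7] [62.  65.5]
scene pin_mid 0.85 311 [0.4695 0.0175] [46.1 90.6] 77.8
scene vblock_mid 0.54 283 [0.4971 0.0503] [53.  64.6] 72.2
scene riser_mid 0.71 335 [0.5001 0.0373] [73.4 87.1] 37.7
scene large_ring_mid 0.74 262 [ 0.5515 -0.3023] [87.1 67. ] 53.5
scene small_ring_mid 0.52 195 [ 0.5481 -0.3123] [74.1 45.5] 51.8
```

View pics/scA.png

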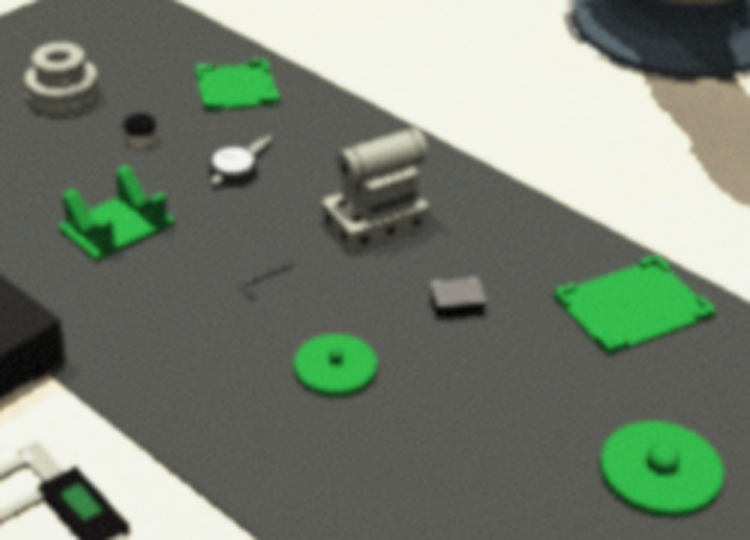

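```bash
cat > fit.py <<'E'
from m import *
from scipy.optimize import minimize
S=4
def box(x0,x1,y0,y1,z0,z1): return np.array([[x,y,z] for x in(x0,x1) for y in(y0,y1) for z in(z0,z1)],float)
def cyl(r,z0,z1,c=(0,0)): 
    a=np.linspace(0,2*np.pi,40,endpoint=False); return np.array([[c[0]+r*np.cos(t),c[1]+r*np.sin(t),z] for z in(z0,z1) for t in a])
def tray(ix,iy):
    L=[box(-ix/2-5,ix/2+5,-iy/2-5,iy/2+5,3,7)]
    for sx in(-1,1):
        for sy in(-1,1):
            f=lambda a,b:sorted((a,b))
            L.append(box(*f(sx*(ix/2-13),sx*(ix/2+5)),*f(sy*iy/2,sy*(iy/2+5)),3,12))
            L.append(box(*f(sx*ix/2,sx*(ix/2+5)),*f(sy*(iy/2-13),sy*(iy/2+5)),3,12))
    return L
def prism(yz,x0,x1): return np.array([[x,y,z] for x in(x0,x1) for y,z in yz],float)
def cradle():
    L=[box(-39,39,-28,28,3,9)]
    for s in(-26,26):
        L+= [box(s-6,s+6,-25,25,9,15)]
        for q in(-1,1): L.append(prism([(q*25,9),(q*25,37),(q*22,37),(0,15),(0,9)],s-6,s+6))
    return L
def pinm(zc): 
    a=np.linspace(0,2*np.pi,40,endpoint=False); return [np.array([[x,15*np.cos(t),zc+15*np.sin(t)] for x in(-35,35) for t in a])]
def sil(cam,parts_list,off,wh):
    m=np.zeros(wh,np.uint8); f,cx,cy,R,t=cal_[cam]
    for parts,(x,y,yaw) in parts_list:
        c,s=np.cos(yaw),np.sin(yaw); Rz=np.array([[c,-s,0],[s,c,0],[0,0,1]])
        for P in parts:
            W=(P/1000)@Rz.T+[x,y,0]; p=W@R.T+t; uv=np.c_[f*p[:,0]/p[:,2]+cx,f*p[:,1]/p[:,2]+cy]
            h=cv2.convexHull((((uv-off)+.5)*S-.5).astype(np.float32))
            cv2.fillConvexPoly(m,np.round(h*16).astype(np.int32),255,shift=4)
    return m
cal_={c:cal(c) for c in("top","scene")}
def fit(masks,make,x0,steps):
    # masks: {cam: full mask}; make(params)->parts_list
    data={}
    for cam,mk in masks.items():
        ys,xs=np.where(mk); x1,x2,y1,y2=xs.min()-12,xs.max()+13,ys.min()-12,ys.max()+13
        M=cv2.resize(mk[y1:y2,x1:x2].astype(np.uint8)*255,None,fx=S,fy=S,interpolation=cv2.INTER_LINEAR)>127
        data[cam]=(M,np.array([x1,y1]))
    def cost(p):
        c=0
        for cam,(M,off) in data.items():
            m=sil(cam,make(p),off,M.shape)>0; c+=1-(m&M).sum()/(m|M).sum()
        return c/len(data)
    best=None
    for k in range(3):
        st=np.array(x0 if best is None else best.x,float); sim=np.vstack([st]+[st+np.eye(len(st))[i]*steps[i]*(1 if k%2==0 else -1) for i in range(len(st))])
        r=minimize(cost,st,method='Nelder-Mead',options=dict(initial_simplex=sim,xatol=1e-4,fatol=1e-4,maxiter=300))
        if best is None or r.fun<best.fun: best=r
    return best.x,best.fun
E
cat > f1.py <<'E'
from fit import *
ims={c:imaging.capture(c) for c in("top","scene")}
G={c:green(ims[c]) for c in ims}
T={'riser_tray':([.408,.2335,np.radians(-20)],tray(91,66)),'vblock_tray':([.408,-.2255,np.radians(56)],tray(60,60)),'cradle':([.63,-.135,np.radians(-5)],cradle()),
'large_stand':([.5395,.347],[cyl(42,3,11),cyl(11,11,23)]),'small_stand':([.6235,.1145],[cyl(31,3,11),cyl(5,11,23)])}
for n,(x0,parts) in T.items():
    mk=lambda p: [(parts,(p[0],p[1],p[2] if len(p)>2 else 0))]
    B={c:blob(G[c],proj(c,[x0[0],x0[1],.007])) for c in ims}
    for sel in(("top",),("scene",),("top","scene")):
        x,e=fit({c:B[c] for c in sel},mk,x0,[.01,.01,.1][:len(x0)])
        print(n,sel,x[:2]*1000,np.degrees(x[2:]),round(e,3))
E
python3 f1.py
```

```text
riser_tray ('top',) [409.9012 230.313 ] [-19.1166] 0.032
riser_tray ('scene',) [406.9983 230.2955] [-19.55] 0.046
riser_tray ('top', 'scene') [408.7029 230.3261] [-19.1037] 0.052
vblock_tray ('top',) [ 411.3987 -225.1464] [56.1403] 0.034
vblock_tray ('scene',) [ 408.8865 -226.2695] [55.4172] 0.079
vblock_tray ('top', 'scene') [ 410.5655 -224.8387] [55.9062] 0.073
cradle ('top',) [ 629.6793 -137.7146] [-5.1953] 0.09
cradle ('scene',) [ 626.5375 -138.3408] [-5.2448] 0.068
cradle ('top', 'scene') [ 627.8155 -137.6937] [-6.0828] 0.094
large_stand ('top',) [541.1168 345.706 ] [] 0.041
large_stand ('scene',) [537.343  345.4258] [] 0.056
large_stand ('top', 'scene') [540.1409 346.1071] [] 0.059
small_stand ('top',) [624.4674 112.8388] [] 0.055
small_stand ('scene',) [621.7104 112.6106] [] 0.089
small_stand ('top', 'scene') [623.8153 112.8633] [] 0.083
```

```bash
cat > f2.py <<'E'
from fit import *
ims={c:imaging.capture(c) for c in("top","scene")}
def gray(c,X):
    g=cv2.cvtColor(ims[c],cv2.COLOR_RGB2GRAY); h=cv2.cvtColor(ims[c],cv2.COLOR_RGB2HSV)
    u,v=np.round(proj(c,X)).astype(int); mat=np.median(g[v-30:v+30,u-30:u+30]); 
    m=(g>mat+22).astype(np.uint8)
    n,l,st,ce=cv2.connectedComponentsWithStats(m[v-40:v+40,u-40:u+40])
    i=l[40,40]; full=np.zeros(g.shape,bool); full[v-40:v+40,u-40:u+40]=l==i if i else 0
    k=np.ones((3,3),np.uint8); full=cv2.morphologyEx(full.astype(np.uint8),cv2.MORPH_CLOSE,k)>0
    cs,_=cv2.findContours(full.astype(np.uint8),cv2.RETR_EXTERNAL,cv2.CHAIN_APPROX_NONE); z=np.zeros(g.shape,np.uint8); cv2.drawContours(z,cs,-1,1,-1)
    return z>0,mat
R=[box(-37.5,37.5,-25,25,3,28)]
V=[box(-22,22,-22,22,28,52)]+[prism([(q*22,28),(q*22,64),(q*12,64),(0,52),(0,28)],-22,22) for q in(-1,1)]
mkA=lambda p:[(R,(p[0],p[1],p[2])),(V,(p[3],p[4],p[2])),(pinm(73),(p[5],p[6],p[2]))]
mkB=lambda p:[([cyl(33,3,29)],(p[0],p[1],0)),([cyl(24,29,51)],(p[2],p[3],0))]
for nm,X,mk,x0,st in(('A',[.472,.014,.06],mkA,[.472,.013,np.radians(-17)]+[.472,.013]*2,[.006,.006,.08]+[.005]*4),('B',[.531,-.328,.051],mkB,[.536,-.328]*2,[.006]*4)):
    M={}
    for c in ims:
        X2=X
        M[c],mat=gray(c,[X[0]+ (0.017 if nm=='B' else 0),X[1],X[2]]); print(nm,c,mat,M[c].sum())
        o=ims[c][:,:,::-1].copy(); ct,_=cv2.findContours(M[c].astype(np.uint8),0,cv2.CHAIN_APPROX_NONE)
        u,v=np.round(proj(c,X)).astype(int); cr=cv2.resize(np.hstack([o[v-35:v+35,u-45:u+45],cv2.drawContours(o.copy(),ct,-1,(0,0,255),1)[v-35:v+35,u-45:u+45]]),None,fx=4,fy=4,interpolation=cv2.INTER_NEAREST); cv2.imwrite(f"pics/seg_{nm}_{c}.png",cr)
    for sel in(("top",),("scene",),("top","scene")):
        if not all(M[c].any() for c in sel): continue
        x,e=fit({c:M[c] for c in sel},mk,x0,st); print(nm,sel,np.round(x*1000,1),round(e,3), 'yaw',np.degrees(x[2]) if nm=='A' else '')
E
python3 f2.py; cd pics; python3 -c "
import cv2,numpy as np
a=[cv2.imread(f'seg_{n}_{c}.png') for n in 'AB' for c in('top','scene')]
cv2.imwrite('segall.png',cv2.resize(np.vstack([np.hstack(a[:2]),np.hstack(a[2:])]),(800,311)))"
```

```text
A top 85.0 261
A scene 92.0 0
A ('top',) [ 481.2    8.8 -133.1  467.3   10.8  472.4    7.9] 0.606 yaw -7.626118975539541
B top 76.0 0
B scene 92.0 355
B ('scene',) [ 516.3 -356.8  537.2 -320.3] 0.159 yaw
```

View pics/segall.png

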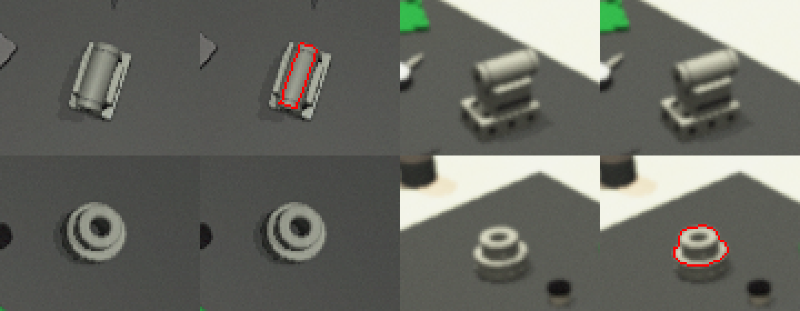

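```bash
cat > f3.py <<'E'
from fit import *
ims={c:imaging.capture(c) for c in("top","scene")}
def hullmask(c,X,w,thr):
    g=cv2.GaussianBlur(cv2.cvtColor(ims[c],cv2.COLOR_RGB2GRAY),(3,3),0.6).astype(int)
    u,v=np.round(proj(c,X)).astype(int); sub=g[v-w:v+w,u-w:u+w]; mat=np.median(g[v-w-5:v+w+5,u-w-5:u+w+5])
    m=(sub>mat+thr).astype(np.uint8)
    n,l,st,ce=cv2.connectedComponentsWithStats(m)
    keep=np.zeros_like(m)
    for i in range(1,n):
        if st[i,4]>=6 and np.hypot(*(ce[i]-w))<0.75*w: keep|=(l==i).astype(np.uint8)
    pts=cv2.findNonZero(keep); full=np.zeros(g.shape,np.uint8); s=full[v-w:v+w,u-w:u+w]
    cv2.fillConvexPoly(s,cv2.convexHull(pts),1); return full>0,mat
def hullparts(parts_list):
    return parts_list
R=[box(-37.5,37.5,-25,25,3,28)]
V=[box(-22,22,-22,22,28,64)]
import fit as F
_s=F.sil
def hs(*a):
    m=_s(*a); p=cv2.findNonZero(m); z=np.zeros_like(m)
    if p is not None: cv2.fillConvexPoly(z,cv2.convexHull(p),255)
    return z
F.sil=hs
mkA=lambda p:[(R+V+pinm(73),(p[0],p[1],p[2]))]
mkB=lambda p:[([cyl(33,3,29)],(p[0],p[1],0)),([cyl(24,29,51)],(p[0],p[1],0))]
for nm,X,mk,x0,st,w in(('A',[.472,.014,.04],mkA,[.472,.013,np.radians(-17)],[.006,.006,.08],30),('B',[.536,-.328,.025],mkB,[.536,-.328],[.006]*2,24)):
    M={}; rows=[]
    for c in ims:
        M[c],mat=hullmask(c,X,w,14)
        o=ims[c][:,:,::-1].copy(); ct,_=cv2.findContours(M[c].astype(np.uint8),0,cv2.CHAIN_APPROX_NONE)
        u,v=np.round(proj(c,X)).astype(int); rows.append(cv2.resize(cv2.drawContours(o.copy(),ct,-1,(0,0,255),1)[v-35:v+35,u-45:u+45],None,fx=4,fy=4,interpolation=cv2.INTER_NEAREST))
    cv2.imwrite(f"pics/hull_{nm}.png",np.hstack(rows))
    for sel in(("top",),("scene",),("top","scene")):
        x,e=fit({c:M[c] for c in sel},mk,x0,st); print(nm,sel,np.round(x[:2]*1000,1),np.degrees(x[2:]),round(e,3))
E
python3 f3.py; cd pics; python3 -c "
import cv2,numpy as np
cv2.imwrite('hullall.png',np.vstack([cv2.imread('hull_A.png'),cv2.imread('hull_B.png')]))"
```

```text
A ('top',) [476.2  15.6] [-16.2667] 0.085
A ('scene',) [455.8   2.1] [14.4276] 0.508
A ('top', 'scene') [476.   15.4] [-16.5022] 0.329
B ('top',) [ 539.  -330.8] [] 0.122
B ('scene',) [ 517.8 -354.8] [] 0.262
B ('top', 'scene') [ 537.9 -330.3] [] 0.243
```

View pics/hullall.png

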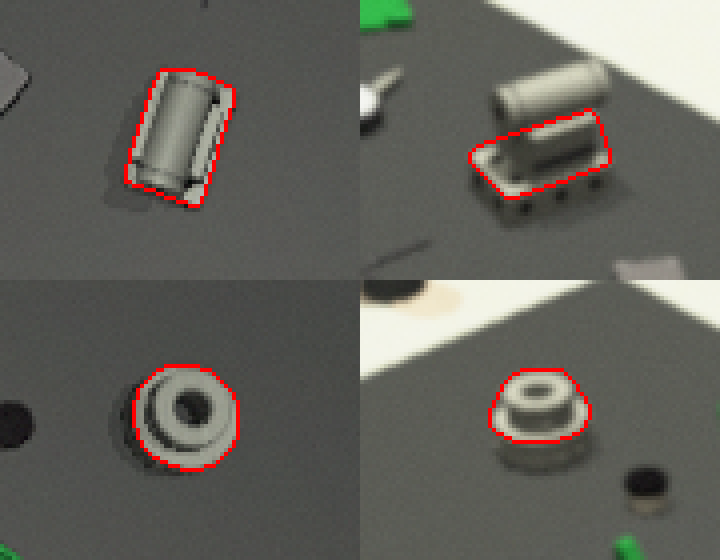

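```bash
cat > g.py <<'E'
import sys
from h import *
from scipy.spatial.transform import Rotation as Ro
# usage: g.py x y z(mm) yaw(deg, '-' keep)
s=monitor.state(); R=Ro.from_euler('xyz',s['tool_rot']); p=np.array(s['position'])
tgt=np.array([float(a) for a in sys.argv[1:4]])/1000
yaw=s['tool_rot'][2] if sys.argv[4]=='-' else np.radians(float(sys.argv[4]))
d=R.inv().apply(tgt-p)/.03
Rt=Ro.from_euler('xyz',[np.pi,0,yaw]); w=(R.inv()*Rt).as_rotvec()
print('pos mm',np.round(p*1000,1),'rpy deg',np.round(np.degrees(s['tool_rot']),2),'t',round(s['t'],2),'F',np.round(s['wrist_force'],1),'w',round(s['grip_width'],3))
n=max(1,int(np.ceil(max(np.abs(d).max(),np.abs(w).max()/.15, np.linalg.norm(d)/1.6)))) 
print('tool shift units',np.round(d,3),'turn',np.round(w,3),'| n',n,'per row',np.round(d/n,3),np.round(w/n,3))
# after-rotation axes
d2=Rt.inv().apply(tgt-p)/.03; print('shift in final axes',np.round(d2,3))
E
python3 g.py 472 15 140 73.7
```

```text
pos mm [250.2 626.9 231.3] rpy deg [180.    -0.   158.24] t 2.1 F [0.2 0.4 0.3] w 0.999
tool shift units [-14.428 -16.204   3.043] turn [ 0.    -0.     1.476] | n 17 per row [-0.849 -0.953  0.179] [ 0.    -0.     0.087]
shift in final axes [-17.503  12.821   3.045]
```

```bash
python3 -m pendant '{"dp":[[-0.85,-0.95,0],[-0.85,-0.95,0],[-0.85,-0.95,0],[-0.85,-0.95,0],[-0.85,-0.95,0],[-0.85,-0.95,0],[-0.85,-0.95,0],[-0.85,-0.95,0],[-0.85,-0.95,0],[-0.85,-0.95,0],[-0.85,-0.95,0],[-0.85,-0.95,0]],"angular":[[0,0,0],[0,0,0],[0,0,0],[0,0,0],[0,0,0],[0,0,0],[0,0,0],[0,0,0],[0,0,0],[0,0,0],[0,0,0],[0,0,0]]}' 85; python3 g.py 472 15 140 73.7
```

```text
t: 3.3
position: [0.4116, 0.1866, 0.2305]
tool_rot: [3.134, -0.001, 2.774]
wrist_force: [1.1, 0.8, 0.4]
grip_width: 0.995
pos mm [411.6 186.6 230.5] rpy deg [ 1.7954e+02 -5.0000e-02  1.5893e+02] t 3.3 F [1.1 0.8 0.4] w 0.995
tool shift units [-3.939 -4.637  2.976] turn [ 0.006 -0.007  1.488] | n 10 per row [-0.394 -0.464  0.298] [ 0.001 -0.001  0.149]
shift in final axes [-4.925  3.539  3.017]
```

```bash
python3 -m pendant '{"dp":[[-0.8,-0.93,0],[-0.8,-0.93,0],[-0.8,-0.93,0],[-0.8,-0.93,0],[-0.7,-0.9,0],[0,0,0.2],[0,0,0.2],[0,0,0.2],[0,0,0.2],[0,0,0.2],[0,0,0.2],[0,0,0]],"angular":[[0,0,0],[0,0,0],[0,0,0.13],[0,0,0.13],[0,0,0.14],[0,0,0.15],[0,0,0.15],[0,0,0.15],[0,0,0.15],[0,0,0.15],[0,0,0.15],[0,0,0.13]]}' ; python3 g.py 472 15 140 73.7
```

```text
t: 4.5
position: [0.4614, -0.0028, 0.196]
tool_rot: [3.131, -0.013, 1.323]
wrist_force: [0.2, 0.3, 0.2]
grip_width: 0.993
pos mm [461.4  -2.8 196. ] rpy deg [179.41  -0.72  75.81] t 4.5 F [0.2 0.3 0.2] w 0.993
tool shift units [0.638 0.176 1.878] turn [ 0.01  -0.013  0.037] | n 2 per row [0.319 0.088 0.939] [ 0.005 -0.006  0.018]
shift in final axes [0.669 0.171 1.868]
```

```bash
cat > f4.py <<'E'
from h import *
np.set_printoptions(precision=4,suppress=True)
import sys
for cam in sys.argv[2].split(','):
    imaging.capture(cam)
    for n in sys.argv[1].split(','):
        r=imaging.spot_point(cam,n); print(cam,n,[(round(d['p'],2),toworld(cam,d['xyz'])*1000) for d in r[:2]])
E
python3 - <<'E'
from h import *
save("scene","s1",(180,60,500,300),2.5)
E
python3 f4.py pin_mid scene,top
```

```text
scene pin_mid [(0.7, array([467.7057,  21.7867,  74.678 ]))]
top pin_mid []
```

View pics/s1.png

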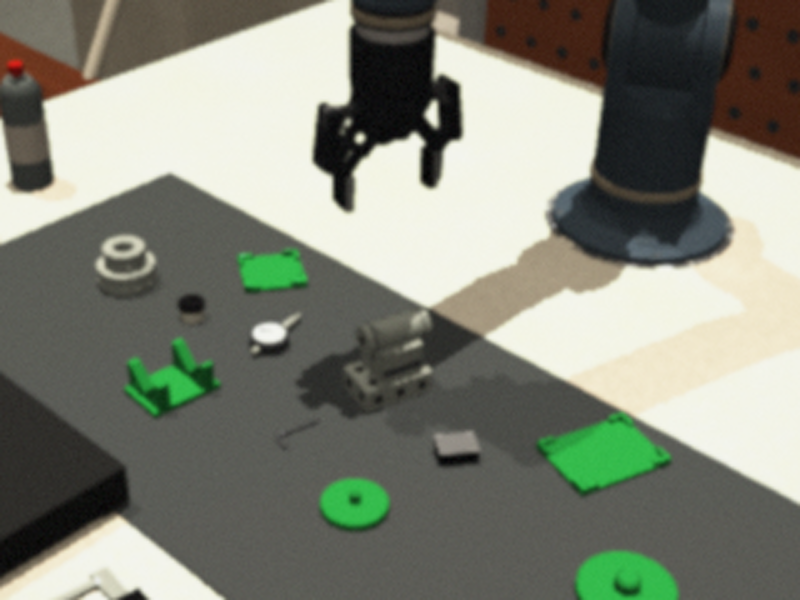

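```bash
python3 - <<'E'
from h import *
u,v=np.round(proj("top",[.472,.014,.04])).astype(int)
a=ray("top",(u-45+188/4,v-35+74/4),.086); b=ray("top",(u-45+159/4,v-35+182/4),.080)
print(a*1000,b*1000,(a+b)/2*1000,np.linalg.norm(a-b)*1000,np.degrees(np.arctan2(*(a-b)[1::-1])))
E
python3 g.py 471 16 120 73.7
```

```text
[503.13925671   9.32017238  86.        ] [440.37592072  24.72598681  80.        ] [471.75758871  17.0230796   83.        ] 64.90435626831064 -13.791097920110943
pos mm [462.1  -2.7 196.8] rpy deg [179.32  -0.76  76.29] t 4.75 F [0.5 0.2 0.2] w 0.995
tool shift units [0.644 0.111 2.57 ] turn [ 0.012 -0.013  0.045] | n 3 per row [0.215 0.037 0.857] [ 0.004 -0.004  0.015]
shift in final axes [0.683 0.111 2.56 ]
```

```bash
python3 -m pendant '{"dp":[[0.22,0.05,0.8],[0.22,0.05,0.8],[0.22,0.05,0.8],[0,0,0]],"angular":[[0.004,-0.004,0.015],[0.004,-0.004,0.015],[0.004,-0.004,0.015],[0,0,0]]}' ; python3 g.py 471.5 16.5 51 73.7
```

```text
t: 5.15
position: [0.4747, 0.0167, 0.1252]
tool_rot: [3.137, -0.005, 1.292]
wrist_force: [0.4, 0.2, 0.4]
grip_width: 1.002
pos mm [474.7  16.7 125.2] rpy deg [179.74  -0.28  74.05] t 5.15 F [0.4 0.2 0.4] w 1.002
tool shift units [-0.048 -0.112  2.472] turn [ 0.005 -0.005  0.006] | n 3 per row [-0.016 -0.037  0.824] [ 0.002 -0.002  0.002]
shift in final axes [-0.036 -0.101  2.473]
```

```bash
python3 -m pendant '{"dp":[[-0.02,-0.05,0.5],[-0.02,-0.05,0.5],[0,0,0.3]],"angular":[[0.002,-0.002,0.003],[0.002,-0.002,0.003],[0,0,0]]}' ; python3 g.py 471.5 16.5 51 73.7; python3 - <<'E'
from h import *
a=save("scene","s2",(270,140,400,240),4)
b=save("top","s2t",(260,170,390,270),4)
cv2.imwrite("pics/s2b.png",np.vstack([cv2.imread("pics/s2.png"),cv2.imread("pics/s2t.png")])[:,:][::1])
x=np.hstack([cv2.imread("pics/s2.png"),cv2.imread("pics/s2t.png")]); cv2.imwrite("pics/s2b.png",cv2.resize(x,(800,308)))
E
```

```text
t: 5.45
position: [0.4742, 0.016, 0.0885]
tool_rot: [3.136, -0.004, 1.291]
wrist_force: [-0.4, -0.3, -0.8]
grip_width: 1.0
pos mm [474.2  16.   88.5] rpy deg [179.67  -0.21  73.96] t 5.45 F [-0.4 -0.3 -0.8] w 1.0
tool shift units [-0.015 -0.098  1.248] turn [ 0.006 -0.004  0.004] | n 2 per row [-0.007 -0.049  0.624] [ 0.003 -0.002  0.002]
shift in final axes [-0.01  -0.091  1.249]
```

View pics/s2b.png

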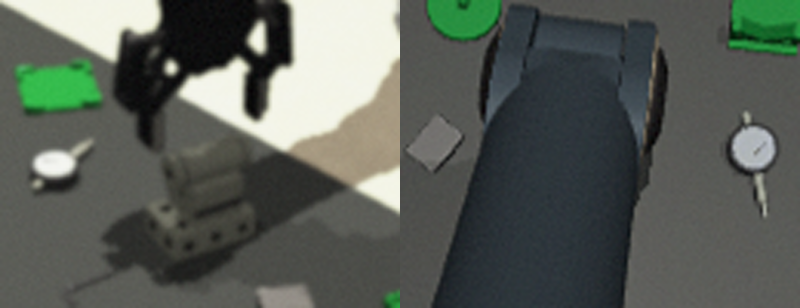

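```bash
python3 -m pendant '{"dp":[[0,-0.08,0.5],[0,-0.05,0.5],[0,0,0.3],[0,0,0]],"angular":[[0.004,-0.002,0.003],[0.002,-0.002,0.003],[0,0,0],[0,0,0]]}' ; python3 g.py 471.5 16.5 51 73.7
```

```text
t: 5.95
position: [0.4738, 0.0169, 0.0521]
tool_rot: [3.136, -0.003, 1.285]
wrist_force: [-0.3, 0.8, 0.3]
grip_width: 0.996
pos mm [473.8  16.9  52.1] rpy deg [179.67  -0.19  73.64] t 5.95 F [-0.3  0.8  0.3] w 0.996
tool shift units [-0.034 -0.069  0.038] turn [ 0.006 -0.003 -0.001] | n 1 per row [-0.034 -0.069  0.038] [ 0.006 -0.003 -0.001]
shift in final axes [-0.033 -0.069  0.038]
```

```bash
python3 -m pendant '{"dp":[[0,0,0],[0,0,0],[0,0,0],[0,0,0],[0,0,0],[0,0,0],[0,0,0]],"angular":[[0,0,0],[0,0,0],[0,0,0],[0,0,0],[0,0,0],[0,0,0],[0,0,0]]}' 40 ; python3 g.py 471.5 16.5 51 73.7;python3 - <<'E'
from h import *
a=save("scene","s3",(270,140,400,240),5)
E
```

```text
t: 6.65
position: [0.4717, 0.0172, 0.0535]
tool_rot: [3.14, -0.004, 1.286]
wrist_force: [-0.1, -0.1, -5.2]
grip_width: 0.809
pos mm [471.7  17.2  53.5] rpy deg [179.92  -0.21  73.68] t 6.65 F [-0.1 -0.1 -5.2] w 0.809
tool shift units [-0.026  0.     0.083] turn [ 0.001 -0.004 -0.   ] | n 1 per row [-0.026  0.     0.083] [ 0.001 -0.004 -0.   ]
shift in final axes [-0.025  0.     0.083]
```

View pics/s3.png

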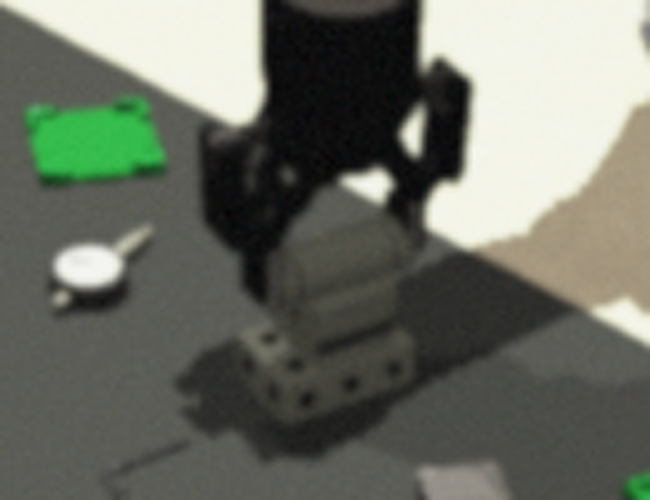

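```bash
python3 -m pendant '{"dp":[[0,0,-0.3],[0,0,-0.5],[0,0,-0.8],[0,0,-0.8],[0,0,-0.5],[0,0,0]],"angular":[[0,0,0],[0,0,0],[0,0,0],[0,0,0],[0,0,0],[0,0,0]]}' ; python3 g.py 628 -138 110 84.8;python3 - <<'E'
from h import *
a=save("scene","s4",(250,110,430,240),4.4)
E
```

```text
t: 7.3
position: [0.4709, 0.0162, 0.1453]
tool_rot: [3.141, -0.003, 1.285]
wrist_force: [-1.5, 0.3, -4.7]
grip_width: 0.802
pos mm [470.9  16.2 145.3] rpy deg [ 1.7999e+02 -1.5000e-01  7.3600e+01] t 7.3 F [-1.5  0.3 -4.7] w 0.802
tool shift units [-3.454  6.475  1.17 ] turn [ 0.    -0.003 -0.196] | n 7 per row [-0.493  0.925  0.167] [ 0.    -0.    -0.028]
shift in final axes [-4.643  5.682  1.178]
```

View pics/s4.png

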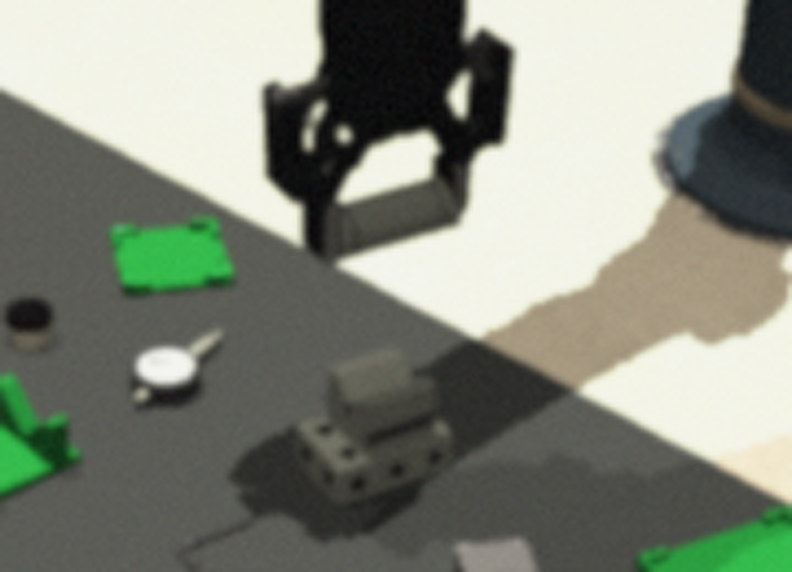

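```bash
python3 -m pendant '{"dp":[[-0.4,0.8,0],[-0.5,0.95,0],[-0.5,0.95,0],[-0.55,0.95,0],[-0.6,0.9,0],[-0.65,0.85,0],[-0.6,0.7,0],[0,0,0]],"angular":[[0,0,-0.028],[0,0,-0.028],[0,0,-0.028],[0,0,-0.028],[0,0,-0.028],[0,0,-0.028],[0,0,-0.028],[0,0,0]]}' ; python3 g.py 628 -138 90 84.8
```

```text
t: 8.15
position: [0.6261, -0.1347, 0.1308]
tool_rot: [-3.121, -0.002, 1.494]
wrist_force: [-0.2, -0.9, -4.2]
grip_width: 0.806
pos mm [ 626.1 -134.7  130.8] rpy deg [-1.7882e+02 -1.3000e-01  8.5630e+01] t 8.15 F [-0.2 -0.9 -4.2] w 0.806
tool shift units [-0.109  0.1    1.357] turn [-0.021 -0.002  0.014] | n 2 per row [-0.054  0.05   0.678] [-0.01  -0.001  0.007]
shift in final axes [-0.105  0.074  1.359]
```

```bash
python3 -m pendant '{"dp":[[-0.06,0.05,0.6],[-0.06,0.05,0.7],[0,0,0.5],[0,0,0]],"angular":[[-0.01,0,0.01],[-0.01,0,0.005],[0,0,0],[0,0,0]]}' ; python3 g.py 628 -138 60 84.8;python3 - <<'E'
from h import *
a=save("scene","s5",(200,140,300,240),4)
b=save("top","s5t",(330,120,430,220),4)
x=np.hstack([cv2.imread("pics/s5.png"),cv2.imread("pics/s5t.png")]); cv2.imwrite("pics/s5b.png",x)
E
python3 f4.py pin_mid,pin_cradle_seat scene,top
```

```text
t: 8.55
position: [0.6246, -0.1374, 0.0692]
tool_rot: [-3.132, -0.003, 1.477]
wrist_force: [-0.8, 1.3, -4.6]
grip_width: 0.807
pos mm [ 624.6 -137.4   69.2] rpy deg [-179.42   -0.19   84.64] t 8.55 F [-0.8  1.3 -4.6] w 0.807
tool shift units [-0.009  0.117  0.306] turn [-0.01  -0.003 -0.003] | n 1 per row [-0.009  0.117  0.306] [-0.01  -0.003 -0.003]
shift in final axes [-0.008  0.114  0.307]
scene pin_mid [(0.8, array([ 626.8562, -133.3133,   91.0182]))]
scene pin_cradle_seat [(0.75, array([ 626.6629, -136.2547,   38.5507])), (0.31, array([539.7916, 352.2671,  13.1355]))]
top pin_mid []
top pin_cradle_seat []
```

View pics/s5b.png

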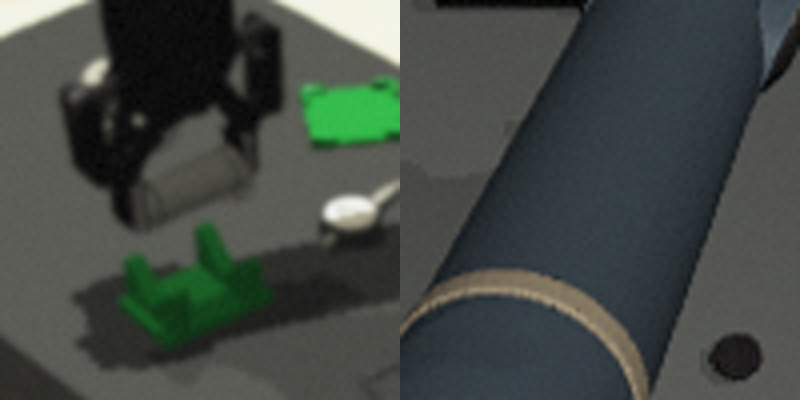

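```bash
python3 - <<'E'
from h import *
def sl(x,y,z,yaw,L=.035):
    d=np.array([np.cos(yaw),np.sin(yaw),0])*L; a=proj("scene",np.array([x,y,z])+d); b=proj("scene",np.array([x,y,z])-d); return a,b,(a-b)[1]/(a-b)[0]
for yw in(-15,-5.2,5): print(yw,sl(.6265,-.137,.09,np.radians(yw)),sl(.628,-.138,.036,np.radians(yw))[2])
E
```

```text
-15 (array([232.42759749, 190.77635089]), array([259.26633775, 182.5428418 ]), np.float64(-0.3067770322878673)) -0.3238207669658312
-5.2 (array([233.61295482, 191.95732858]), array([258.03297256, 181.42398804]), np.float64(-0.43134041306631254)) -0.45506878259144284
5 (array([235.24521457, 193.02471431]), array([256.39168189, 180.42457932]), np.float64(-0.5958505880086532)) -0.6285487531874326
```

```bash
python3 -m pendant '{"dp":[[0,0.1,0.45],[0,0.05,0.45],[0,0,0],[0,0,0]],"angular":[[-0.01,0,0],[0,0,0],[0,0,0],[0,0,0]]}' ; python3 g.py 628 -138 17 84.8;python3 - <<'E'
from h import *
a=save("scene","s6",(200,150,290,230),7)
E
python3 f4.py pin_mid,pin_cradle_seat scene
```

```text
t: 9.35
position: [0.6341, -0.139, 0.0477]
tool_rot: [3.129, -0.003, 1.478]
wrist_force: [0.6, -0.9, -5.2]
grip_width: 0.808
pos mm [ 634.1 -139.    47.7] rpy deg [ 1.7929e+02 -1.6000e-01  8.4660e+01] t 9.35 F [ 0.6 -0.9 -5.2] w 0.808
tool shift units [ 0.013 -0.218  1.021] turn [ 0.012 -0.003 -0.002] | n 2 per row [ 0.006 -0.109  0.51 ] [ 0.006 -0.001 -0.001]
shift in final axes [ 0.016 -0.205  1.023]
scene pin_mid [(0.59, array([473.6097,  12.5579,  19.4141])), (0.55, array([ 631.0391, -135.7048,   66.0175]))]
scene pin_cradle_seat [(0.6, array([ 627.5237, -134.2964,   37.0294]))]
```

View pics/s6.png

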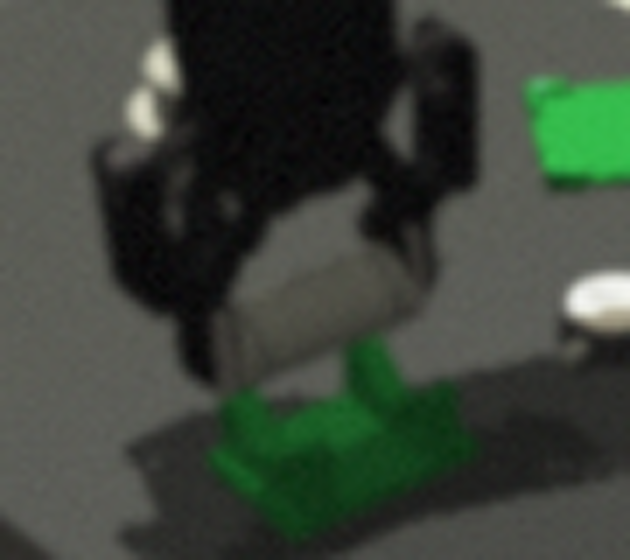

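```bash
python3 -m pendant '{"dp":[[0,-0.2,0],[0,0,0],[0,0,0]],"angular":[[0.01,0,0],[0,0,0],[0,0,0]]}' ; python3 g.py 628 -138 17 84.8
```

```text
t: 9.85
position: [0.628, -0.1386, 0.0489]
tool_rot: [3.138, -0.003, 1.478]
wrist_force: [1.2, 0.0, -5.2]
grip_width: 0.809
pos mm [ 628.  -138.6   48.9] rpy deg [ 1.798e+02 -1.500e-01  8.466e+01] t 9.85 F [ 1.2  0.  -5.2] w 0.809
tool shift units [ 0.016 -0.006  1.062] turn [ 0.003 -0.003 -0.002] | n 2 per row [ 0.008 -0.003  0.531] [ 0.002 -0.001 -0.001]
shift in final axes [ 0.019 -0.003  1.062]
```

```bash
python3 -m pendant '{"dp":[[0,0,0.3],[0,0,0.3],[0,0,0.2],[0,0,0]],"angular":[[0,0,0],[0,0,0],[0,0,0],[0,0,0]]}' ; python3 g.py 628 -138 17 84.8;python3 - <<'E'
from h import *
a=save("scene","s7",(200,150,290,230),7)
E
```

```text
t: 10.25
position: [0.628, -0.1383, 0.0225]
tool_rot: [3.138, -0.003, 1.478]
wrist_force: [-0.8, 0.2, -4.0]
grip_width: 0.807
pos mm [ 628.  -138.3   22.5] rpy deg [ 1.7982e+02 -1.7000e-01  8.4670e+01] t 10.25 F [-0.8  0.2 -4. ] w 0.807
tool shift units [0.008 0.    0.184] turn [ 0.003 -0.003 -0.002] | n 1 per row [0.008 0.    0.184] [ 0.003 -0.003 -0.002]
shift in final axes [0.009 0.001 0.184]
```

View pics/s7.png

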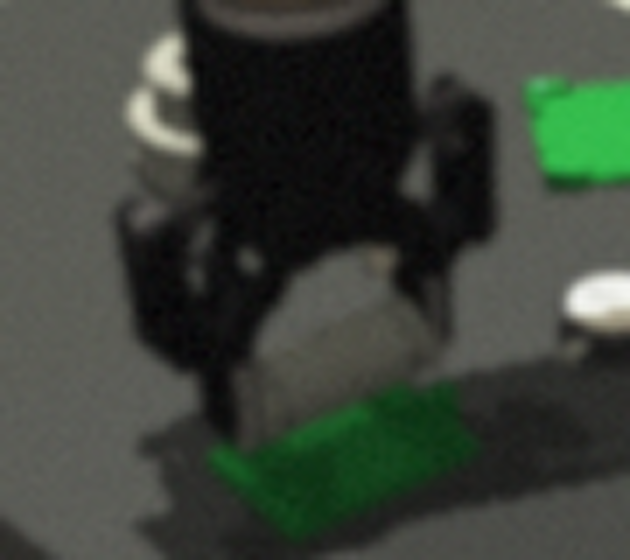

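Pin sits over the saddles, aligned (about (340,370) in the crop), and no contact yet. I'll lower it in small steps.

```bash
python3 -m pendant '{"dp":[[0,0,0.1],[0,0,0],[0,0,0.05],[0,0,0]],"angular":[[0,0,0],[0,0,0],[0,0,0],[0,0,0]]}' ; python3 g.py 628 -138 17 84.8; python3 -m pendant '{"dp":[[0,0,0.07],[0,0,0]],"angular":[[0,0,0],[0,0,0]]}' ; python3 g.py 628 -138 17 84.8
```

```text
t: 10.7
position: [0.6291, -0.1383, 0.019]
tool_rot: [3.136, -0.003, 1.478]
wrist_force: [-0.5, 0.7, -4.6]
grip_width: 0.809
pos mm [ 629.1 -138.3   19. ] rpy deg [179.7   -0.18  84.67] t 10.7 F [-0.5  0.7 -4.6] w 0.809
tool shift units [ 0.006 -0.038  0.066] turn [ 0.005 -0.003 -0.002] | n 1 per row [ 0.006 -0.038  0.066] [ 0.005 -0.003 -0.002]
shift in final axes [ 0.006 -0.038  0.066]
t: 10.9
position: [0.6299, -0.1376, 0.0183]
tool_rot: [3.135, -0.005, 1.478]
wrist_force: [0.5, 0.3, -4.4]
grip_width: 0.81
pos mm [ 629.9 -137.6   18.3] rpy deg [179.63  -0.26  84.67] t 10.9 F [ 0.5  0.3 -4.4] w 0.81
tool shift units [-0.018 -0.062  0.043] turn [ 0.006 -0.005 -0.002] | n 1 per row [-0.018 -0.062  0.043] [ 0.006 -0.005 -0.002]
shift in final axes [-0.018 -0.062  0.044]
```

```bash
python3 -m pendant '{"dp":[[0,-0.03,0.08],[0,0,0]],"angular":[[0,0,0],[0,0,0]]}' |grep -E "pos|force"; python3 -m pendant '{"dp":[[0,0,0.1],[0,0,0]],"angular":[[0,0,0],[0,0,0]]}'|grep -E "pos|force" ; python3 g.py 628 -138 17 84.8
```

```text
position: [0.6304, -0.1368, 0.0175]
wrist_force: [-0.5, -0.0, -4.9]
position: [0.6311, -0.1358, 0.0164]
wrist_force: [0.3, 0.3, -4.0]
pos mm [ 631.1 -135.8   16.4] rpy deg [179.44  -0.47  84.7 ] t 11.3 F [ 0.3  0.3 -4. ] w 0.812
tool shift units [-0.083 -0.096 -0.022] turn [ 0.01  -0.008 -0.002] | n 1 per row [-0.083 -0.096 -0.022] [ 0.01  -0.008 -0.002]
shift in final axes [-0.083 -0.096 -0.021]
```

```bash
python3 -m pendant '{"dp":[[-0.08,-0.09,0],[0,0,0]],"angular":[[0.01,-0.006,0],[0,0,0]]}' |grep -E "pos|force"; python3 -m pendant '{"dp":[[0,0,0.1],[0,0,0]],"angular":[[0,0,0],[0,0,0]]}'|grep -E "pos|force" ; python3 g.py 628 -138 17 84.8; python3 - <<'E'
from h import *
a=save("scene","s8",(200,150,290,230),7)
E
python3 f4.py pin_mid,pin_cradle_seat scene
```

```text
position: [0.63, -0.1362, 0.0165]
wrist_force: [-1.0, 0.6, -1.8]
position: [0.6302, -0.1358, 0.0162]
wrist_force: [-0.4, 1.2, -5.0]
pos mm [ 630.2 -135.8   16.2] rpy deg [179.89  -0.33  84.68] t 11.7 F [-0.4  1.2 -5. ] w 0.805
tool shift units [-0.08  -0.065 -0.029] turn [ 0.002 -0.006 -0.002] | n 1 per row [-0.08  -0.065 -0.029] [ 0.002 -0.006 -0.002]
shift in final axes [-0.08  -0.065 -0.028]
scene pin_mid [(0.83, array([ 625.2417, -134.1287,   37.3016])), (0.28, array([ 408.2863, -225.2537,    9.1475]))]
scene pin_cradle_seat [(0.91, array([ 629.5917, -136.1985,   37.2434]))]
```

View pics/s8.png

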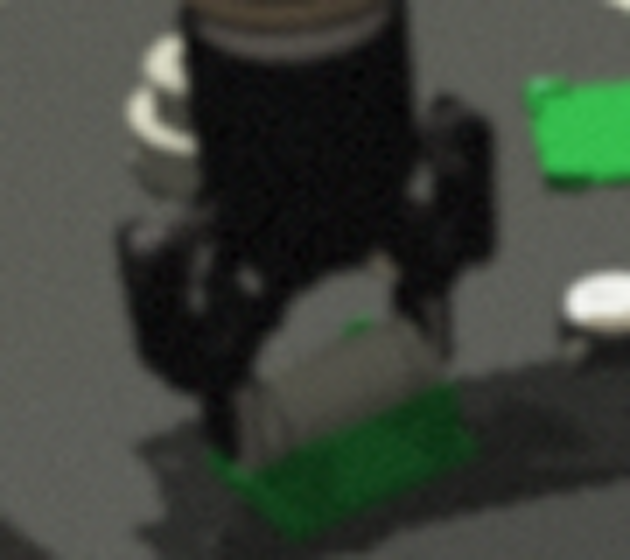

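```bash
python3 -m pendant '{"dp":[[0,0,0],[0,0,0],[0,0,0],[0,0,0]],"angular":[[0,0,0],[0,0,0],[0,0,0],[0,0,0]]}' 80; python3 - <<'E'
from h import *
a=save("scene","s9",(200,150,290,230),7)
E
```

```text
t: 12.3
position: [0.6303, -0.1392, 0.0152]
tool_rot: [3.138, -0.001, 1.477]
wrist_force: [0.4, -1.0, 0.0]
grip_width: 0.937
```

View pics/s9.png

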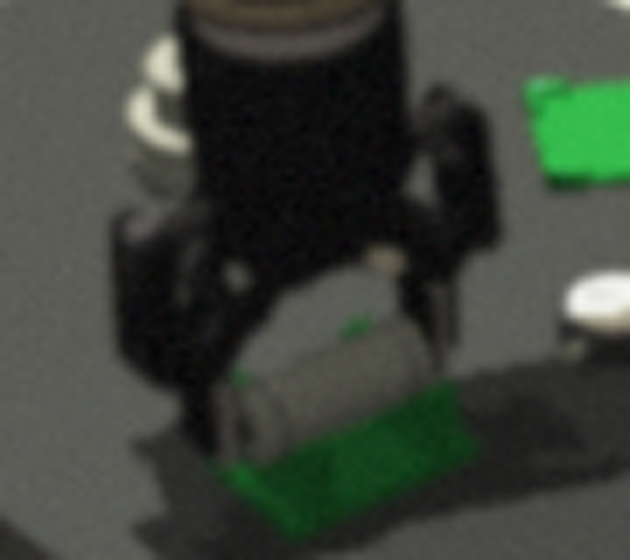

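```bash
python3 -m pendant '{"dp":[[0,0,0],[0,0,-0.2],[0,0,-0.3],[0,0,-0.6],[0,0,-0.9],[0,0,-0.9],[0,0,-0.9],[0,0,0]],"angular":[[0,0,0],[0,0,0],[0,0,0],[0,0,0],[0,0,0],[0,0,0],[0,0,0],[0,0,0]]}' 85; python3 - <<'E'
from h import *
a=save("scene","s10",(200,150,290,230),7)
E
python3 f4.py pin_mid,pin_cradle_seat scene
python3 g.py 472 15 150 163.7
```

```text
t: 13.15
position: [0.6301, -0.14, 0.1368]
tool_rot: [3.137, -0.0, 1.477]
wrist_force: [0.4, 0.3, 0.2]
grip_width: 0.995
scene pin_mid [(0.68, array([ 626.0715, -134.1493,   36.4824]))]
scene pin_cradle_seat [(0.6, array([ 628.9882, -136.2531,   38.7576]))]
pos mm [ 626.7 -138.6  131. ] rpy deg [-1.7969e+02 -6.0000e-02  8.4640e+01] t 13.35 F [-0.2  0.3  0.1] w 0.997
tool shift units [ 4.617 -5.617 -0.598] turn [-0.004 -0.005 -1.38 ] | n 10 per row [ 0.462 -0.562 -0.06 ] [-0.    -0.    -0.138]
shift in final axes [ 6.388  3.467 -0.634]
```

View pics/s10.png

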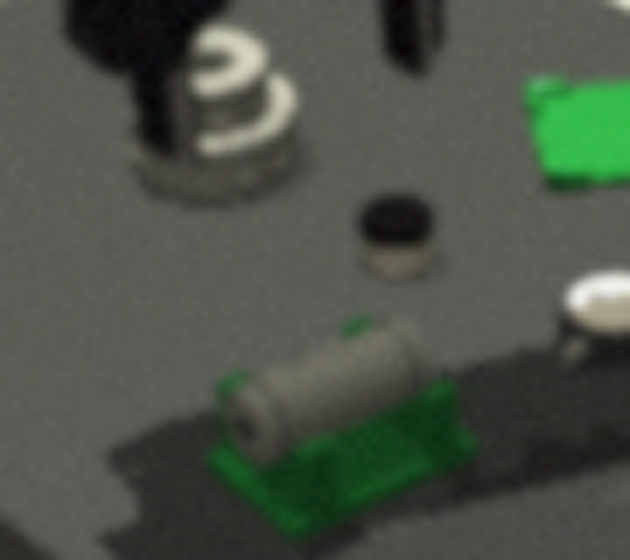

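```bash
python3 f4.py vblock_mid,riser_mid,small_ring_mid,large_ring_mid top,scene; python3 - <<'E'
from h import *
a=save("top","t11",(270,180,370,270),7)
E
```

```text
top vblock_mid [(0.64, array([477.4042,  12.9599,  46.5074]))]
top riser_mid [(0.42, array([478.05  ,  14.5132,  15.7883]))]
top small_ring_mid [(0.52, array([ 540.5012, -326.966 ,   41.0485]))]
top large_ring_mid [(0.81, array([ 538.6644, -330.2802,   12.4163]))]
scene vblock_mid [(0.87, array([467.7183,  12.675 ,  48.7964]))]
scene riser_mid [(0.55, array([474.6985,  11.9378,  19.4096])), (0.34, array([541.2851, 347.6937,  15.7648]))]
scene small_ring_mid [(0.47, array([ 534.048 , -323.5238,   40.8207]))]
scene large_ring_mid [(0.18, array([469.6701,  12.553 ,  44.5507]))]
```

View pics/t11.png

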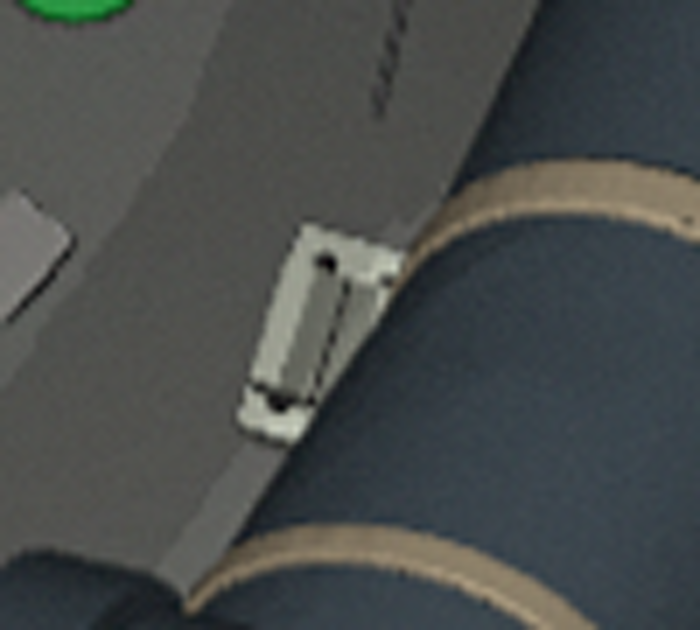

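```bash
python3 - <<'E'
from h import *
a=ray("top",(270+347/7-.4,180+279/7-.4),.052);b=ray("top",(270+318/7-.4,180+402/7-.4),.052)
print(a*1000,b*1000,(a+b)*500,np.linalg.norm(a-b)*1000,np.degrees(np.arctan2(*(a-b)[1::-1])))
for uv in((305,225),(240,428),(405,250)): print(ray("top",(270+uv[0]/7-.4,180+uv[1]/7-.4),.028)*1000)
E
```

```text
[494.68288789  11.17438564  52.        ] [452.18475472  20.06205594  52.        ] [473.43382131  15.61822079  52.        ] 43.4175310978035 -11.812074990842524
[517.49252046  26.48986062  28.        ]
[445.64036517  47.18458566  28.        ]
[509.38118322  -8.70461639  28.        ]
```

```bash
python3 -m pendant '{"dp":[[0.6,-0.75,-0.2],[0.7,-0.85,-0.2],[0.7,-0.85,-0.1],[0.7,-0.85,-0.1],[0.7,-0.85,-0.1],[0.6,-0.75,-0.1],[0.4,-0.5,0],[0,0,0],[0,0,0],[0,0,0],[0,0,0]],"angular":[[0,0,0],[0,0,0],[0,0,0],[0,0,0],[0,0,0],[0,0,-0.05],[0,0,-0.1],[0,0,-0.14],[0,0,-0.15],[0,0,-0.15],[0,0,-0.15]]}' 85 >/dev/null; python3 g.py 472.5 14.5 150 165
```

```text
pos mm [472.1  12.2 157.4] rpy deg [-1.7999e+02 -5.0000e-02  1.2736e+02] t 15.0 F [-0.1 -0.   0.5] w 0.994
tool shift units [0.053 0.058 0.246] turn [ 0.    -0.001 -0.657] | n 5 per row [0.011 0.012 0.049] [ 0.    -0.    -0.131]
shift in final axes [0.007 0.078 0.246]
```

```bash
python3 -m pendant '{"dp":[[0,0,0.1],[0,0,0.3],[0,0,0.5],[0,0,0.5],[0,0,0.5],[0,0,0.3],[0,0,0]],"angular":[[0,0,-0.13],[0,0,-0.15],[0,0,-0.15],[0,0,-0.14],[0,0,-0.1],[0,0,0],[0,0,0]]}' 85 >/dev/null; python3 g.py 472.5 14.5 34 165; python3 - <<'E'
from h import *
a=save("scene","s12",(270,120,390,220),6)
E
```

```text
pos mm [474.1  11.9  91.4] rpy deg [179.82   0.27 166.55] t 15.7 F [ 0.5 -0.8 -0.5] w 0.994
tool shift units [0.081 0.066 1.912] turn [0.003 0.005 0.027] | n 2 per row [0.041 0.033 0.956] [0.002 0.002 0.014]
shift in final axes [0.074 0.07  1.912]
```

View pics/s12.png

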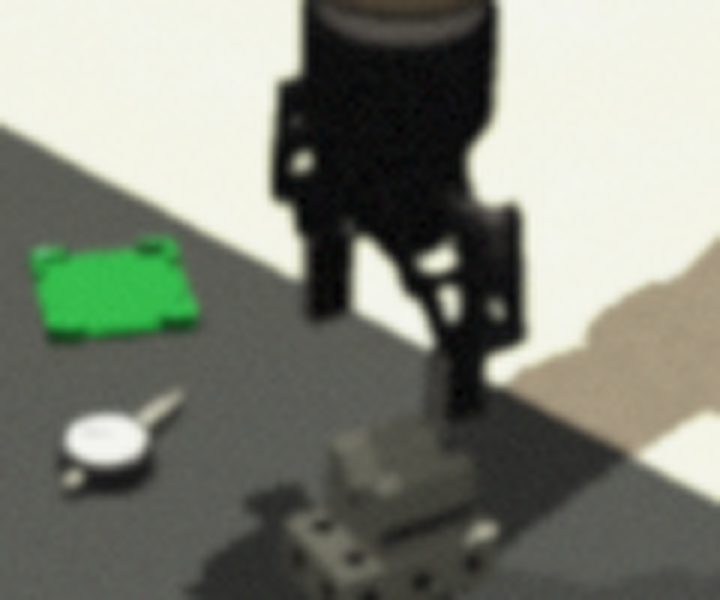

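```bash
python3 -m pendant '{"dp":[[0.08,0.07,0.3],[0,0,0.6],[0,0,0.5],[0,0,0.3],[0,0,0]],"angular":[[0,0,0.02],[0,0,0],[0,0,0],[0,0,0],[0,0,0]]}' 85 >/dev/null; python3 g.py 472.5 14.5 33 165
```

```text
pos mm [475.4  15.9  40.9] rpy deg [179.65   0.69 164.95] t 16.25 F [-0.2  0.1 -0.5] w 0.995
tool shift units [ 0.086 -0.072  0.263] turn [ 0.006  0.012 -0.001] | n 1 per row [ 0.086 -0.072  0.263] [ 0.006  0.012 -0.001]
shift in final axes [ 0.083 -0.07   0.264]
```

```bash
python3 -m pendant '{"dp":[[0.04,-0.04,0.2],[0,0,0],[0,0,0]],"angular":[[0.006,0.012,0],[0,0,0],[0,0,0]]}' 85 >/dev/null; python3 g.py 472.5 14.5 33 165; python3 -m pendant '{"dp":[[0,0,0],[0,0,0],[0,0,0],[0,0,0],[0,0,0],[0,0,0],[0,0,0],[0,0,0]],"angular":[[0,0,0],[0,0,0],[0,0,0],[0,0,0],[0,0,0],[0,0,0],[0,0,0],[0,0,0]]}' 20 >/dev/null;  python3 g.py 472.5 14.5 33 165; python3 - <<'E'
from h import *
a=save("scene","s13",(270,120,390,220),6)
E
```

```text
pos mm [474.9  15.3  35.4] rpy deg [1.7998e+02 6.0000e-02 1.6490e+02] t 16.55 F [ 0.4 -0.1 -0.8] w 0.996
tool shift units [ 0.071 -0.046  0.082] turn [ 0.     0.001 -0.002] | n 1 per row [ 0.071 -0.046  0.082] [ 0.     0.001 -0.002]
shift in final axes [ 0.071 -0.046  0.082]
pos mm [475.9  15.5  36.7] rpy deg [179.9    0.2  164.87] t 17.35 F [ 0.2 -0.3  0. ] w 0.505
tool shift units [ 0.1   -0.061  0.123] turn [ 0.002  0.004 -0.002] | n 1 per row [ 0.1   -0.061  0.123] [ 0.002  0.004 -0.002]
shift in final axes [ 0.099 -0.061  0.124]
```

View pics/s13.png

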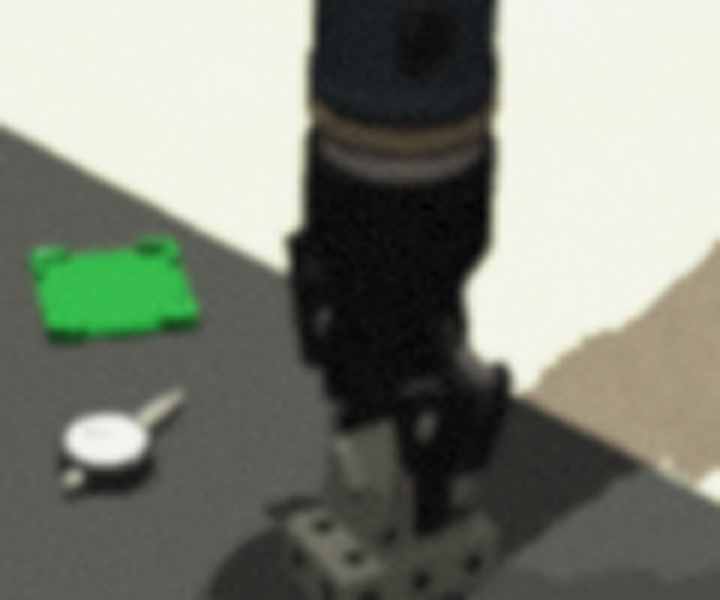

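```bash
python3 -m pendant '{"dp":[[0,0,-0.2],[0,0,-0.4],[0,0,-0.8],[0,0,-0.9],[0,0,-0.9],[0,0,-0.5],[0,0,0]],"angular":[[0,0,0],[0,0,0],[0,0,0],[0,0,0],[0,0,0],[0,0,0],[0,0,0]]}' >/dev/null;  python3 g.py 410 -225.5 130 145.5; python3 - <<'E'
from h import *
a=save("scene","s14",(270,80,390,210),4.5)
b=save("top","t14",(270,180,370,270),1)
E
python3 f4.py riser_mid scene,top
```

```text
pos mm [471.4  14.7 152.7] rpy deg [-179.91   -0.21  164.85] t 18.1 F [ 0.3 -0.1 -4.5] w 0.503
tool shift units [-0.119 -8.262  0.768] turn [-0.002 -0.003  0.338] | n 9 per row [-0.013 -0.918  0.085] [-0.    -0.     0.038]
shift in final axes [-2.848 -7.758  0.756]
scene riser_mid [(0.71, array([474.0661,  12.9859,  19.7435]))]
top riser_mid []
```

View pics/s14.png

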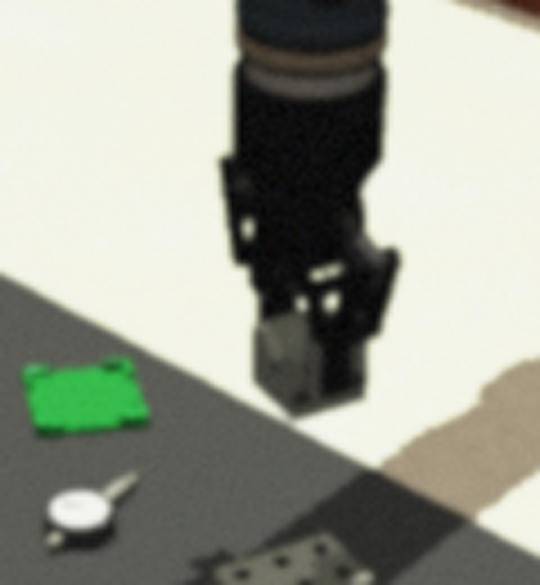

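```bash
python3 -m pendant '{"dp":[[0,-0.2,0],[0,-0.3,0],[-0.2,-0.5,0],[-0.32,-0.86,0],[-0.32,-0.86,0],[-0.32,-0.86,0],[-0.32,-0.86,0],[-0.32,-0.86,0],[-0.32,-0.86,0],[-0.32,-0.8,0],[-0.2,-0.5,0],[0,0,0]],"angular":[[0,0,0.11],[0,0,0.11],[0,0,0.11],[0,0,0],[0,0,0],[0,0,0],[0,0,0],[0,0,0],[0,0,0],[0,0,0],[0,0,0],[0,0,0]]}' >/dev/null;  python3 g.py 410 -225.5 80 145.5
```

```text
pos mm [ 405.5 -223.7  140.9] rpy deg [-178.85   -1.4   145.36] t 19.6 F [-0.2  0.4 -4.1] w 0.505
tool shift units [-0.206  0.075  2.023] turn [-0.02  -0.024 -0.002] | n 3 per row [-0.069  0.025  0.674] [-0.007 -0.008 -0.001]
shift in final axes [-0.157  0.034  2.029]
```

```bash
python3 -m pendant '{"dp":[[-0.1,0.04,0.6],[0,0,0.7],[0,0,0.6],[0,0,0],[0,0,0]],"angular":[[-0.01,-0.012,0],[-0.01,-0.012,0],[0,0,0],[0,0,0],[0,0,0]]}' >/dev/null;  python3 g.py 410 -225.5 40 145.5;python3 - <<'E'
from h import *
a=save("scene","s15",(240,110,340,200),4)
b=save("top","s15t",(370,205,470,295),4)
x=np.hstack([cv2.imread("pics/s15.png"),cv2.imread("pics/s15t.png")]); cv2.imwrite("pics/s15b.png",x)
E
python3 f4.py vblock_mid,vblock_tray_seat scene,top
```

```text
pos mm [ 408.5 -220.9   80.2] rpy deg [179.92  -0.24 145.51] t 20.1 F [-0.3  0.1 -4.8] w 0.503
tool shift units [-0.134 -0.098  1.34 ] turn [ 0.001 -0.004  0.   ] | n 2 per row [-0.067 -0.049  0.67 ] [ 0.001 -0.002  0.   ]
shift in final axes [-0.128 -0.097  1.34 ]
scene vblock_mid [(0.43, array([ 405.3292, -222.8971,   90.9351]))]
scene vblock_tray_seat [(0.57, array([ 410.6562, -223.2192,    6.7115]))]
top vblock_mid [(0.62, array([ 409.1037, -220.442 ,   86.0942])), (0.38, array([ 408.6089, -225.59  ,    4.9837]))]
top vblock_tray_seat [(0.67, array([ 411.7904, -226.7266,    6.9753]))]
```

View pics/s15b.png

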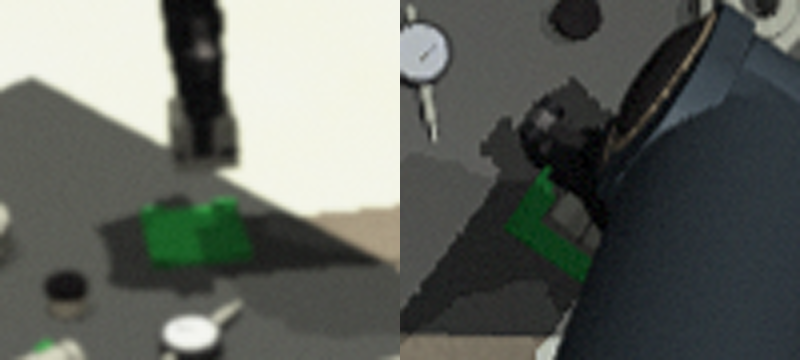

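```bash
python3 -m pendant '{"dp":[[-0.13,-0.1,0.3],[0,0,0.6],[0,0,0.5],[0,0,0],[0,0,0]],"angular":[[0,0,0],[0,0,0],[0,0,0],[0,0,0],[0,0,0]]}' >/dev/null;  python3 g.py 410 -225.5 15.5 145.5
```

```text
pos mm [ 411.9 -228.4   37.4] rpy deg [1.7987e+02 1.1000e-01 1.4543e+02] t 21.0 F [-0.1  0.4 -4. ] w 0.503
tool shift units [0.108 0.041 0.73 ] turn [ 0.002  0.002 -0.001] | n 1 per row [0.108 0.041 0.73 ] [ 0.002  0.002 -0.001]
shift in final axes [0.107 0.042 0.73 ]
```

```bash
python3 -m pendant '{"dp":[[0.08,0.04,0.2],[0,0,0.3],[0,0,0],[0,0,0]],"angular":[[0,0,0],[0,0,0],[0,0,0],[0,0,0]]}' >/dev/null;  python3 g.py 410 -225.5 15.5 145.5; python3 f4.py vblock_mid,vblock_tray_seat scene,top;python3 - <<'E'
from h import *
a=save("scene","s16",(240,110,340,200),4)
b=save("top","s16t",(370,205,470,295),4)
x=np.hstack([cv2.imread("pics/s16.png"),cv2.imread("pics/s16t.png")]); cv2.imwrite("pics/s16b.png",x)
E
```

```text
pos mm [ 411.6 -226.5   22.3] rpy deg [179.84   0.25 145.42] t 21.4 F [-0.7 -0.4 -3.9] w 0.508
tool shift units [ 0.063 -0.005  0.226] turn [ 0.003  0.004 -0.001] | n 1 per row [ 0.063 -0.005  0.226] [ 0.003  0.004 -0.001]
shift in final axes [ 0.062 -0.004  0.226]
scene vblock_mid [(0.61, array([ 405.6131, -230.5776,   35.7988]))]
scene vblock_tray_seat [(0.8, array([ 410.8969, -223.5365,    6.4261]))]
top vblock_mid [(0.49, array([ 413.2704, -227.3812,   26.6018]))]
top vblock_tray_seat [(0.66, array([ 410.4774, -226.6475,    4.9604])), (0.26, array([ 409.5403, -225.5661,   26.6471]))]
```

View pics/s16b.png

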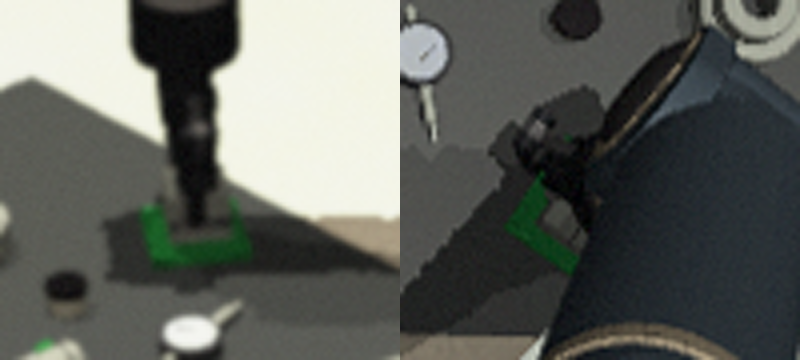

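```bash
for i in 1; do python3 -m pendant '{"dp":[[0.03,0,0.12],[0,0,0],[0,0,0.08],[0,0,0]],"angular":[[0,0,0],[0,0,0],[0,0,0],[0,0,0]]}' |grep -E "pos|force"; done; python3 -m pendant '{"dp":[[0,0,0.08],[0,0,0]],"angular":[[0,0,0],[0,0,0]]}' |grep -E "pos|force|rot"; python3 g.py 410 -225.5 15.5 145.5
```

```text
position: [0.4109, -0.2259, 0.0161]
wrist_force: [0.9, -0.3, -4.1]
position: [0.4116, -0.2263, 0.0164]
tool_rot: [3.137, 0.005, 2.538]
wrist_force: [-0.3, 0.5, -4.3]
pos mm [ 411.6 -226.3   16.4] rpy deg [179.72   0.29 145.41] t 22.4 F [-0.3  0.5 -4.3] w 0.5
tool shift units [ 0.059 -0.007  0.029] turn [ 0.005  0.005 -0.002] | n 1 per row [ 0.059 -0.007  0.029] [ 0.005  0.005 -0.002]
shift in final axes [ 0.059 -0.007  0.03 ]
```

```bash
python3 -m pendant '{"dp":[[0,0,0.1],[0,0,0]],"angular":[[0,0,0],[0,0,0]]}' |grep -E "pos|force|rot"; python3 -m pendant '{"dp":[[0,0,0.1]],"angular":[[0,0,0]]}' |grep -E "pos|force|rot"; python3 g.py 410 -225.5 15.5 145.5
```

```text
position: [0.4125, -0.2269, 0.0164]
tool_rot: [3.135, 0.006, 2.537]
wrist_force: [-0.1, -1.1, -3.7]
position: [0.413, -0.2272, 0.0156]
tool_rot: [3.133, 0.006, 2.537]
wrist_force: [-10.3, 7.7, 56.5]
pos mm [ 413.  -227.2   15.6] rpy deg [179.51   0.36 145.37] t 22.7 F [-10.3   7.7  56.5] w 0.504
tool shift units [ 0.114 -0.012  0.002] turn [ 0.009  0.006 -0.002] | n 1 per row [ 0.114 -0.012  0.002] [ 0.009  0.006 -0.002]
shift in final axes [ 0.114 -0.011  0.003]
```

```bash
python3 -m pendant '{"dp":[[0,0,0],[0,0,0]],"angular":[[0,0,0],[0,0,0]]}' |grep -E "pos|force|rot"; python3 -m pendant '{"dp":[[0,0,0],[0,0,0],[0,0,0],[0,0,0]],"angular":[[0,0,0],[0,0,0],[0,0,0],[0,0,0]]}' 64|grep -E "pos|force|wid"; python3 - <<'E'
from h import *
a=save("scene","s17",(240,110,340,200),6)
E
```

```text
position: [0.4134, -0.2275, 0.0162]
tool_rot: [3.132, 0.008, 2.537]
wrist_force: [0.4, 0.1, -4.8]
position: [0.4144, -0.2279, 0.0156]
wrist_force: [-0.0, 0.4, 1.1]
grip_width: 0.751
```

View pics/s17.png

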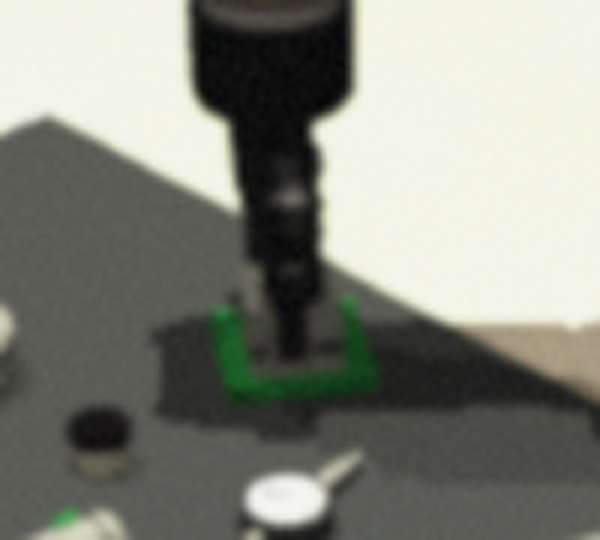

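```bash
python3 -m pendant '{"dp":[[0,0,-0.2],[0,0,-0.4],[0,0,-0.7],[0,0,-0.9],[0,0,-0.9],[0,0,-0.9],[0,0,-0.4],[0,0,0]],"angular":[[0,0,0],[0,0,0],[0,0,0],[0,0,0],[0,0,0],[0,0,0],[0,0,0],[0,0,0]]}' |grep -E "pos|force"; python3 f4.py vblock_mid,small_ring_mid scene,top; python3 - <<'E'
from h import *
a=save("scene","s18",(210,110,310,210),4)
b=save("top","s18t",(380,185,480,285),4)
x=np.hstack([cv2.imread("pics/s18.png"),cv2.imread("pics/s18t.png")]); cv2.imwrite("pics/s18b.png",x)
E
python3 g.py 537 -328 140 -; python3 -c "
from rig import monitor
print(monitor.state()['q'])"
```

```text
position: [0.4124, -0.2288, 0.1581]
wrist_force: [0.7, -0.7, -0.3]
scene vblock_mid [(0.51, array([ 408.584 , -225.6895,   30.0665]))]
scene small_ring_mid [(0.58, array([ 533.8815, -324.4091,   42.5055]))]
top vblock_mid [(0.84, array([ 410.9997, -227.6098,   21.4171]))]
top small_ring_mid [(0.59, array([625.0399, 115.119 ,  11.344 ])), (0.46, array([ 539.8116, -327.969 ,   38.1333]))]
pos mm [ 410.8 -228.1  154.7] rpy deg [179.57   0.31 145.28] t 24.55 F [-0.1 -0.4  0.6] w 0.751
tool shift units [-5.351 -0.345  0.516] turn [0.008 0.005 0.   ] | n 6 per row [-0.892 -0.058  0.086] [0.001 0.001 0.   ]
shift in final axes [-5.354 -0.341  0.489]
[ 0.08902303  0.22954256  0.38633752  2.11055366 -0.12733548  0.81550923
  1.51790738]
```

View pics/s18b.png

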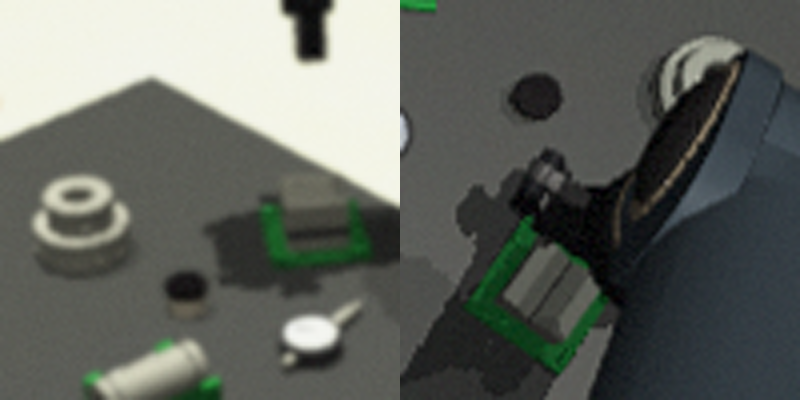

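```bash
python3 -m pendant '{"dp":[[-0.7,-0.05,0],[-0.95,-0.06,0],[-0.95,-0.06,0],[-0.95,-0.06,0],[-0.9,-0.06,0],[-0.8,-0.05,0.2],[0,0,0.3],[0,0,0.3],[0,0,0]],"angular":[[0,0,0],[0,0,0],[0,0,0],[0,0,0],[0,0,0],[0,0,0],[0,0,0],[0,0,0],[0,0,0]]}' 85 >/dev/null; python3 g.py 537 -327.5 75 145.5
```

```text
pos mm [ 535.4 -327.2  121.9] rpy deg [179.7   -0.48 145.34] t 25.45 F [-0.4  0.7  0.3] w 0.995
tool shift units [-0.064  0.014  1.564] turn [ 0.005 -0.008 -0.003] | n 2 per row [-0.032  0.007  0.782] [ 0.003 -0.004 -0.001]
shift in final axes [-0.051  0.022  1.565]
```

```bash
python3 -m pendant '{"dp":[[-0.05,0.02,0.4],[0,0,0.6],[0,0,0.5],[0,0,0],[0,0,0]],"angular":[[0.004,-0.008,0],[0,0,0],[0,0,0],[0,0,0],[0,0,0]]}' 85 >/dev/null; python3 g.py 537 -327.5 33 145.5;  python3 - <<'E'
from h import *
a=save("scene","s19",(190,90,290,190),4)
b=save("top","s19t",(410,155,510,255),4)
x=np.hstack([cv2.imread("pics/s19.png"),cv2.imread("pics/s19t.png")]); cv2.imwrite("pics/s19b.png",x)
E
```

```text
pos mm [ 534.3 -325.    75.5] rpy deg [ 1.7988e+02 -1.7000e-01  1.4536e+02] t 25.95 F [0.  0.3 0.2] w 0.995
tool shift units [-0.126 -0.021  1.418] turn [ 0.002 -0.003 -0.003] | n 2 per row [-0.063 -0.011  0.709] [ 0.001 -0.001 -0.001]
shift in final axes [-0.122 -0.019  1.418]
```

View pics/s19b.png

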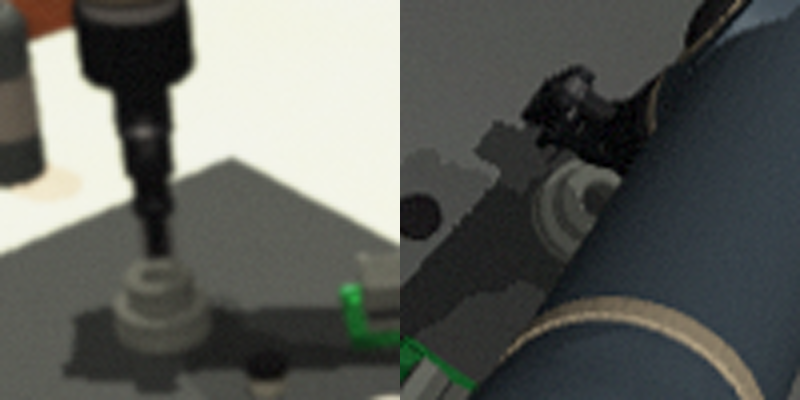

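```bash
python3 -m pendant '{"dp":[[-0.11,0,0.3],[0,0,0.5],[0,0,0.4],[0,0,0],[0,0,0]],"angular":[[0,0,0],[0,0,0],[0,0,0],[0,0,0],[0,0,0]]}' 85 >/dev/null; python3 g.py 537 -327.5 33 145.5
```

```text
pos mm [ 538.3 -327.5   37.8] rpy deg [ 1.7985e+02 -1.0000e-02  1.4536e+02] t 26.55 F [-0.5 -0.3 -0.7] w 0.995
tool shift units [ 0.035 -0.025  0.159] turn [ 0.003 -0.    -0.002] | n 1 per row [ 0.035 -0.025  0.159] [ 0.003 -0.    -0.002]
shift in final axes [ 0.035 -0.025  0.159]
```

```bash
python3 -m pendant '{"dp":[[0.03,-0.02,0.15],[0,0,0]],"angular":[[0,0,0],[0,0,0]]}' 85 |grep pos;  python3 -m pendant '{"dp":[[0,0,0],[0,0,0],[0,0,0],[0,0,0],[0,0,0],[0,0,0],[0,0,0],[0,0,0]],"angular":[[0,0,0],[0,0,0],[0,0,0],[0,0,0],[0,0,0],[0,0,0],[0,0,0],[0,0,0]]}' 25 >/dev/null; python3 g.py 537 -327.5 33 145.5
```

```text
position: [0.537, -0.3275, 0.0328]
pos mm [ 537.6 -327.6   34.1] rpy deg [1.7981e+02 7.0000e-02 1.4535e+02] t 27.55 F [-0.4  0.1 -0.5] w 0.538
tool shift units [ 0.019 -0.011  0.038] turn [ 0.003  0.001 -0.003] | n 1 per row [ 0.019 -0.011  0.038] [ 0.003  0.001 -0.003]
shift in final axes [ 0.019 -0.011  0.038]
```

```bash
python3 -m pendant '{"dp":[[0,0,-0.2],[0,0,-0.4],[0,0,-0.8],[0,0,-0.9],[0,0,-0.9],[0,0,-0.6],[0,0,0]],"angular":[[0,0,0],[0,0,0],[0,0,0],[0,0,0],[0,0,0],[0,0,0],[0,0,0]]}' |grep -E "pos|force|wid"; python3 f4.py small_ring_mid,large_ring_mid scene,top;python3 - <<'E'
from h import *
a=save("scene","s20",(190,60,290,190),4)
b=save("top","s20t",(410,125,510,255),4)
x=np.hstack([cv2.imread("pics/s20.png"),cv2.imread("pics/s20t.png")]); cv2.imwrite("pics/s20b.png",x)
E
```

```text
position: [0.5358, -0.3274, 0.1544]
wrist_force: [0.7, -0.1, -2.7]
grip_width: 0.53
scene small_ring_mid [(0.47, array([ 530.0568, -326.2764,  160.7049]))]
scene large_ring_mid [(0.8, array([ 535.9348, -327.8136,   15.1534]))]
top small_ring_mid [(0.51, array([ 535.3946, -329.7947,  154.7336]))]
top large_ring_mid [(0.6, array([ 537.9859, -329.1049,   14.5325]))]
```

View pics/s20b.png

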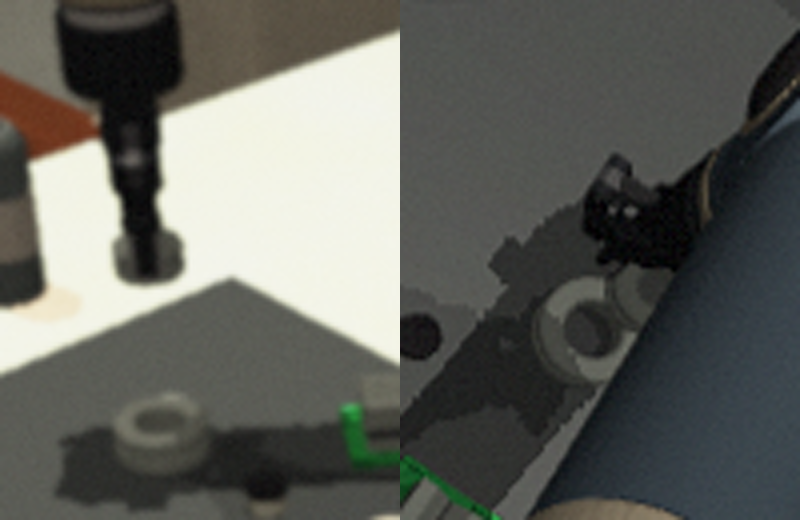

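```bash
python3 g.py 623 113 130 145.5
```

```text
pos mm [ 533.9 -325.9  149.7] rpy deg [179.93  -0.58 145.33] t 28.65 F [-0.2 -0.3 -3.2] w 0.534
tool shift units [ 5.872 13.721  0.735] turn [ 0.001 -0.01  -0.003] | n 14 per row [0.419 0.98  0.053] [ 0.    -0.001 -0.   ]
shift in final axes [ 5.837 13.74   0.658]
```

```bash
python3 -m pendant '{"dp":[[0.2,0.5,0],[0.35,0.8,0],[0.42,0.98,0],[0.42,0.98,0],[0.42,0.98,0],[0.42,0.98,0],[0.42,0.98,0],[0.42,0.98,0],[0.42,0.98,0],[0.42,0.98,0],[0.42,0.98,0],[0.42,0.98,0]],"angular":[[0,0,0],[0,0,0],[0,0,0],[0,0,0],[0,0,0],[0,0,0],[0,0,0],[0,0,0],[0,0,0],[0,0,0],[0,0,0],[0,0,0]]}' |grep -E "pos|force|wid";python3 g.py 623 113 130 145.5
```

```text
position: [0.605, 0.0521, 0.1471]
wrist_force: [0.7, -0.6, -2.5]
grip_width: 0.534
pos mm [605.   52.1 147.1] rpy deg [-179.97   -1.15  145.21] t 29.85 F [ 0.7 -0.6 -2.5] w 0.534
tool shift units [0.655 2.009 0.581] turn [-0.    -0.02  -0.005] | n 3 per row [0.218 0.67  0.194] [-0.    -0.007 -0.002]
shift in final axes [0.657 2.012 0.568]
```

```bash
python3 -m pendant '{"dp":[[0.25,0.7,0],[0.2,0.5,0],[0.1,0.3,0.2],[0,0,0.3],[0,0,0]],"angular":[[0,-0.01,0],[0,-0.01,0],[0,0,0],[0,0,0],[0,0,0]]}' |grep -E "pos|force|wid";python3 g.py 623 113 80 145.5
```

```text
position: [0.6141, 0.1139, 0.1288]
wrist_force: [-0.3, -1.0, -2.1]
grip_width: 0.534
pos mm [614.1 113.9 128.8] rpy deg [179.96  -0.37 146.08] t 30.35 F [-0.3 -1.  -2.1] w 0.534
tool shift units [-0.273  0.141  1.624] turn [ 0.001 -0.006  0.01 ] | n 2 per row [-0.137  0.07   0.812] [ 0.    -0.003  0.005]
shift in final axes [-0.261  0.144  1.626]
```

```bash
python3 -m pendant '{"dp":[[-0.27,0.14,0.4],[0,0,0.6],[0,0,0.5],[0,0,0],[0,0,0]],"angular":[[0,0,0],[0,0,0],[0,0,0],[0,0,0],[0,0,0]]}' |grep -E "force|wid";python3 g.py 623 113 40 145.5; python3 f4.py small_ring_mid,small_stand_seat scene,top;python3 - <<'E'
from h import *
a=save("scene","s21",(270,180,370,280),4)
b=save("top","s21t",(230,120,330,220),4)
x=np.hstack([cv2.imread("pics/s21.png"),cv2.imread("pics/s21t.png")]); cv2.imwrite("pics/s21b.png",x)
E
```

```text
wrist_force: [-0.2, -0.1, -2.8]
grip_width: 0.529
pos mm [624.6 105.9  79.4] rpy deg [-179.85   -0.29  145.57] t 30.85 F [-0.2 -0.1 -2.8] w 0.529
tool shift units [0.172 0.167 1.314] turn [-0.003 -0.005  0.001] | n 2 per row [0.086 0.084 0.657] [-0.001 -0.003  0.001]
shift in final axes [0.179 0.164 1.314]
scene small_ring_mid [(0.47, array([622.1205, 108.7104,  89.3203])), (0.25, array([410.9703, 230.7962,   8.9317]))]
scene small_stand_seat [(0.95, array([621.6911, 113.8095,  11.9469]))]
top small_ring_mid [(0.28, array([ 411.0944, -226.9181,   23.7946]))]
top small_stand_seat [(0.39, array([625.6147, 111.1284,  11.9395]))]
```

View pics/s21b.png

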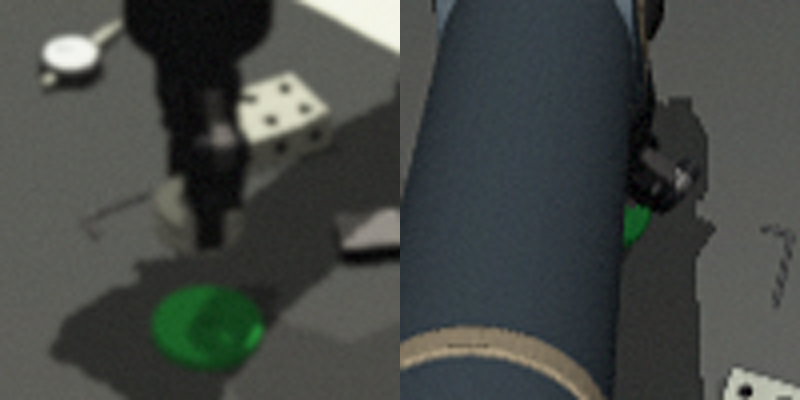

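```bash
python3 -m pendant '{"dp":[[0.17,0.17,0.3],[0,0,0.4],[0,0,0.3],[0,0,0],[0,0,0]],"angular":[[0,0,0],[0,0,0],[0,0,0],[0,0,0],[0,0,0]]}' |grep -E "force|wid";python3 g.py 623 113 30 145.5
```

```text
wrist_force: [0.3, -0.0, -2.8]
grip_width: 0.537
pos mm [622.4 116.   47.3] rpy deg [-179.92   -0.32  145.75] t 31.75 F [ 0.3 -0.  -2.8] w 0.537
tool shift units [-0.076 -0.072  0.575] turn [-0.001 -0.006  0.004] | n 1 per row [-0.076 -0.072  0.575] [-0.001 -0.006  0.004]
shift in final axes [-0.073 -0.073  0.576]
```

```bash
python3 -m pendant '{"dp":[[-0.07,-0.07,0.3],[0,0,0],[0,0,0]],"angular":[[0,0,0],[0,0,0],[0,0,0]]}' |grep -E "force|wid";python3 g.py 623 113 30 145.5;python3 f4.py small_ring_mid,small_stand_seat scene;python3 - <<'E'
from h import *
a=save("scene","s22",(270,180,370,280),4)
b=save("top","s22t",(230,120,330,220),4)
x=np.hstack([cv2.imread("pics/s22.png"),cv2.imread("pics/s22t.png")]); cv2.imwrite("pics/s22b.png",x)
for z in(.0495,): 
    print(proj("scene",[.623,.113,z+.005])-[270,180], proj("scene",[.623,.113,.011])-[270,180])
E
```

```text
wrist_force: [-0.0, -1.0, -3.6]
grip_width: 0.537
pos mm [623.3 112.5  37.5] rpy deg [-179.92   -0.29  145.72] t 32.05 F [-0.  -1.  -3.6] w 0.537
tool shift units [0.017 0.01  0.251] turn [-0.001 -0.005  0.004] | n 1 per row [0.017 0.01  0.251] [-0.001 -0.005  0.004]
shift in final axes [0.018 0.009 0.251]
scene small_ring_mid []
scene small_stand_seat [(0.6, array([619.7681, 115.2844,  12.33  ])), (0.5, array([472.873 ,  12.1366,  19.1912]))]
[51.40853493 65.17782991] [51.2388667  79.96036582]
```

View pics/s22b.png

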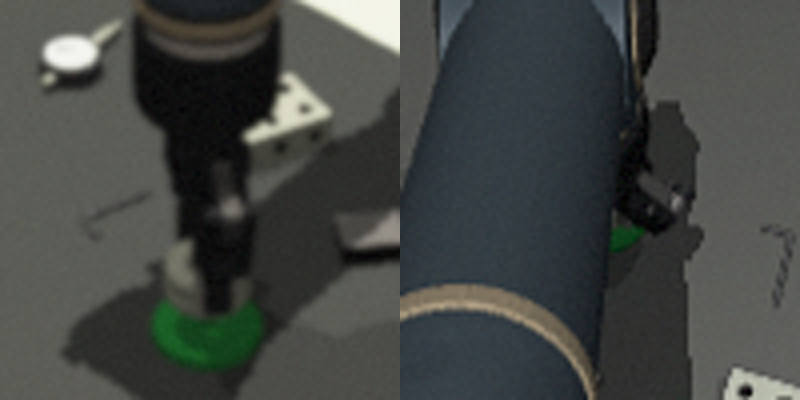

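```bash
python3 -m pendant '{"dp":[[0,0,0.2],[0,0,0.1]],"angular":[[0,0,0],[0,0,0]]}' |grep -E "pos|force";python3 -m pendant '{"dp":[[0,0,0.1],[0,0,0.1]],"angular":[[0,0,0],[0,0,0]]}' |grep -E "pos|force";python3 g.py 623 113 15.5 145.5
```

```text
position: [0.6238, 0.113, 0.0291]
wrist_force: [0.1, 0.8, -3.0]
position: [0.6236, 0.1131, 0.0224]
wrist_force: [-0.1, -0.1, -2.8]
pos mm [623.6 113.1  22.4] rpy deg [180.    -0.24 145.76] t 32.7 F [-0.1 -0.1 -2.8] w 0.534
tool shift units [ 0.014 -0.015  0.229] turn [ 0.    -0.004  0.005] | n 1 per row [ 0.014 -0.015  0.229] [ 0.    -0.004  0.005]
shift in final axes [ 0.015 -0.015  0.229]
```

Over the stub with no contact. Going on in small steps.

```bash
python3 -m pendant '{"dp":[[0,0,0.1],[0,0,0.05]],"angular":[[0,0,0],[0,0,0]]}' |grep -E "pos|force";python3 -m pendant '{"dp":[[0,0,0.05]],"angular":[[0,0,0]]}' |grep -E "pos|force";python3 -m pendant '{"dp":[[0,0,0.05]],"angular":[[0,0,0]]}' |grep -E "pos|force"
```

```text
position: [0.6233, 0.1131, 0.017]
wrist_force: [-1.2, -0.1, -2.7]
position: [0.6233, 0.1131, 0.0161]
wrist_force: [-5.1, -0.2, 14.1]
position: [0.6233, 0.1131, 0.0161]
wrist_force: [-5.2, -0.8, 12.0]
```

Contact at TCP 16.1 mm (expected 15.5), so the ring is on the foot. Releasing.

```bash
python3 -m pendant '{"dp":[[0,0,0]],"angular":[[0,0,0]]}' |grep -E "pos|force"; python3 -m pendant '{"dp":[[0,0,0],[0,0,0],[0,0,0],[0,0,0]],"angular":[[0,0,0],[0,0,0],[0,0,0],[0,0,0]]}' 66|grep -E "pos|force|wid";python3 -m pendant '{"dp":[[0,0,-0.2],[0,0,-0.4],[0,0,-0.7],[0,0,-0.9],[0,0,-0.9],[0,0,-0.6],[0,0,0]],"angular":[[0,0,0],[0,0,0],[0,0,0],[0,0,0],[0,0,0],[0,0,0],[0,0,0]]}' |grep -E "pos|force";python3 f4.py small_ring_mid,small_stand_seat scene;python3 - <<'E'
from h import *
a=save("scene","s23",(270,180,370,280),4)
b=save("top","s23t",(230,120,330,220),4)
x=np.hstack([cv2.imread("pics/s23.png"),cv2.imread("pics/s23t.png")]); cv2.imwrite("pics/s23b.png",x)
E
python3 g.py 537 -328.5 130 145.5
```

```text
position: [0.6236, 0.1131, 0.0167]
wrist_force: [-0.6, -0.1, -2.1]
position: [0.6253, 0.1133, 0.0178]
wrist_force: [0.5, 0.5, 0.7]
grip_width: 0.769
position: [0.6262, 0.1127, 0.1374]
wrist_force: [0.2, 0.7, -0.7]
scene small_ring_mid [(0.88, array([619.4743, 116.3817,  25.5795]))]
scene small_stand_seat [(0.77, array([621.5   , 115.4266,  11.8102]))]
pos mm [623.1 112.4 132.2] rpy deg [-179.86   -0.43  145.73] t 34.55 F [ 1.4 -0.8  0.5] w 0.771
tool shift units [ -5.903 -13.761   0.065] turn [-0.003 -0.007  0.004] | n 14 per row [-0.422 -0.983  0.005] [-0.    -0.001  0.   ]
shift in final axes [ -5.957 -13.737   0.075]
```

View pics/s23b.png

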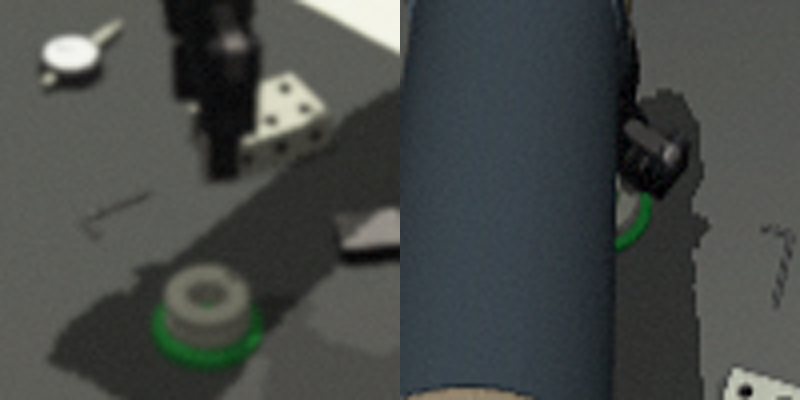

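```bash
python3 g.py 474 13 110 164
```

```text
pos mm [623.1 112.4 132.2] rpy deg [-179.86   -0.43  145.73] t 34.55 F [ 1.4 -0.8  0.5] w 0.771
tool shift units [ 2.237 -5.535  0.772] turn [-0.001 -0.008 -0.319] | n 6 per row [ 0.373 -0.922  0.129] [-0.    -0.001 -0.053]
shift in final axes [ 3.866 -4.554  0.742]
```

```bash
python3 -m pendant '{"dp":[[0.1,-0.5,0],[0.3,-0.6,0],[0.6,-0.8,0],[0.7,-0.85,0],[0.75,-0.88,0],[0.75,-0.85,0.1],[0.4,-0.4,0.3],[0,0,0],[0,0,0]],"angular":[[0,0,-0.1],[0,0,-0.11],[0,0,-0.11],[0,0,0],[0,0,0],[0,0,0],[0,0,0],[0,0,0],[0,0,0]]}' 85 >/dev/null; python3 g.py 474 13 60 164; python3 - <<'E'
from h import *
a=save("scene","s24",(270,110,390,230),4)
b=save("top","s24t",(260,180,360,300),4)
x=np.hstack([cv2.imread("pics/s24.png")[:480,:400],cv2.imread("pics/s24t.png")]); cv2.imwrite("pics/s24b.png",x)
E
python3 f4.py riser_mid scene,top
```

```text
pos mm [459.9   5.3 111.5] rpy deg [-179.51   -1.41  164.95] t 35.45 F [0.7 1.  0.5] w 0.996
tool shift units [-0.429  0.386  1.704] turn [-0.009 -0.025  0.017] | n 2 per row [-0.214  0.193  0.852] [-0.004 -0.012  0.008]
shift in final axes [-0.38   0.377  1.717]
scene riser_mid [(0.59, array([472.9046,   8.9548,  20.7928])), (0.39, array([ 627.3752, -133.331 ,   36.9522]))]
top riser_mid []
```

View pics/s24b.png

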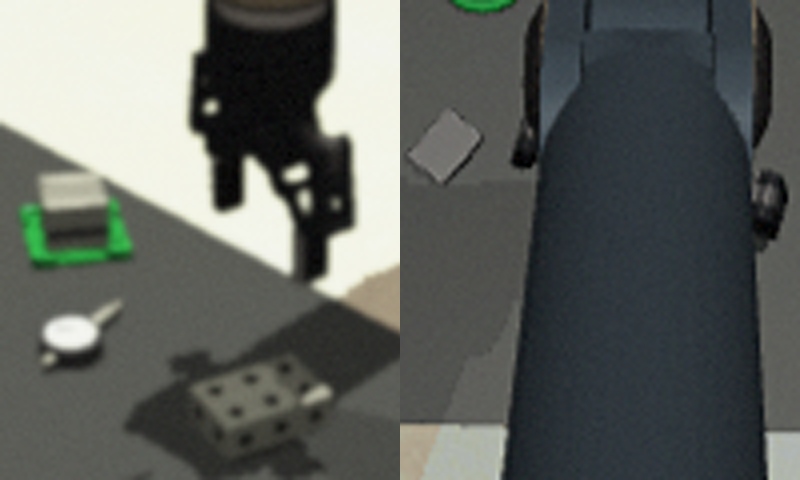

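```bash
python3 -m pendant '{"dp":[[-0.4,0.35,0.3],[0,0,0.6],[0,0,0.5],[0,0,0],[0,0,0]],"angular":[[-0.009,-0.025,0.015],[0,0,0],[0,0,0],[0,0,0],[0,0,0]]}' 85 >/dev/null; python3 g.py 473.5 12.5 20 164
```

```text
pos mm [479.1  14.9  69.6] rpy deg [179.83   0.4  164.29] t 36.25 F [-0.3  0.4 -0. ] w 0.994
tool shift units [ 0.17  -0.132  1.651] turn [0.003 0.007 0.005] | n 2 per row [ 0.085 -0.066  0.825] [0.001 0.003 0.003]
shift in final axes [ 0.158 -0.128  1.652]
```

```bash
python3 -m pendant '{"dp":[[0.14,-0.1,0.3],[0,0,0.5],[0,0,0.5],[0,0,0],[0,0,0]],"angular":[[0,0,0],[0,0,0],[0,0,0],[0,0,0],[0,0,0]]}' 85 >/dev/null; python3 g.py 473.5 12.5 7 164; python3 - <<'E'
from h import *
a=save("scene","s25",(270,130,370,230),6)
E
```

```text
pos mm [475.7  13.   31.2] rpy deg [179.71   0.66 164.29] t 36.75 F [ 0.5 -0.1 -0.8] w 0.995
tool shift units [ 0.075 -0.04   0.807] turn [0.005 0.012 0.005] | n 1 per row [ 0.075 -0.04   0.807] [0.005 0.012 0.005]
shift in final axes [ 0.065 -0.037  0.808]
```

View pics/s25.png

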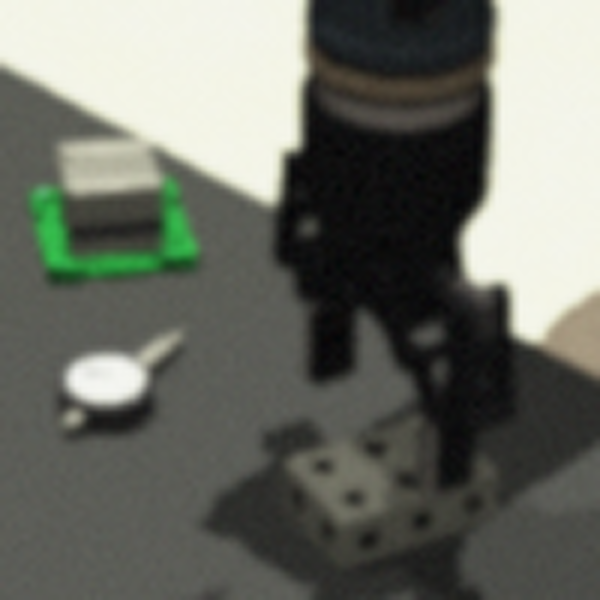

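```bash
python3 -m pendant '{"dp":[[0.06,-0.03,0.3],[0,0,0.3],[0,0,0],[0,0,0]],"angular":[[0.005,0.012,0.004],[0,0,0],[0,0,0],[0,0,0]]}' 85 >/dev/null; python3 g.py 473.5 12.5 7 164; python3 - <<'E'
from h import *
a=save("scene","s26",(270,130,370,230),6)
s=monitor.state(); 
from scipy.spatial.transform import Rotation as Ro
R=Ro.from_euler('xyz',s['tool_rot']).as_matrix(); p=s['position']
for y in(.025,.0425): print(y,[np.round((proj("scene",np.array([p[0],p[1],z])-R[:,1]*y)-[270,130])*6) for z in(.003,.02,.028)])
E
```

```text
pos mm [474.7  12.8  13.2] rpy deg [1.7994e+02 7.0000e-02 1.6405e+02] t 37.2 F [ 1.1  0.2 -0.2] w 0.999
tool shift units [ 0.036 -0.02   0.207] turn [0.001 0.001 0.001] | n 1 per row [ 0.036 -0.02   0.207] [0.001 0.001 0.001]
shift in final axes [ 0.035 -0.02   0.207]
0.025 [array([352., 477.]), array([353., 445.]), array([353., 429.])]
0.0425 [array([331., 456.]), array([332., 424.]), array([332., 408.])]
```

View pics/s26.png

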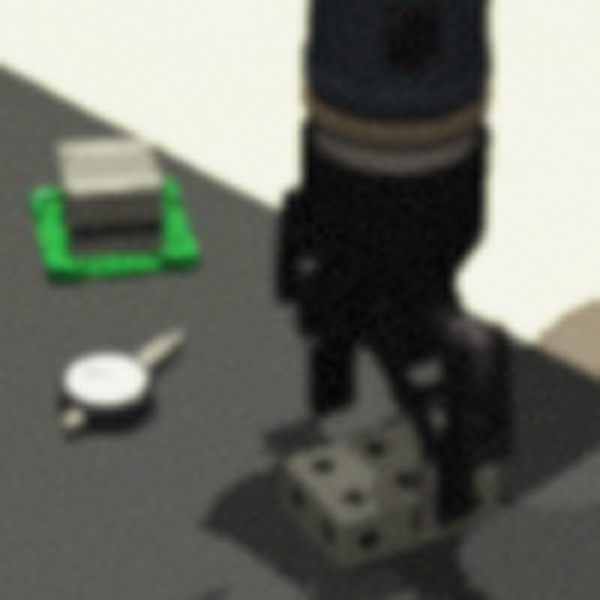

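```bash
python3 -m pendant '{"dp":[[0.03,-0.02,0.2],[0,0,0]],"angular":[[0,0,0],[0,0,0]]}' 85 |grep pos; python3 -m pendant '{"dp":[[0,0,0],[0,0,0],[0,0,0],[0,0,0],[0,0,0],[0,0,0],[0,0,0],[0,0,0]],"angular":[[0,0,0],[0,0,0],[0,0,0],[0,0,0],[0,0,0],[0,0,0],[0,0,0],[0,0,0]]}' 25 >/dev/null; python3 g.py 473.5 12.5 7 164
```

```text
position: [0.4737, 0.0125, 0.007]
pos mm [474.4  13.7   7.7] rpy deg [1.7982e+02 1.5000e-01 1.6408e+02] t 38.25 F [ 0.4  1.4 -1.5] w 0.568
tool shift units [ 0.018 -0.047  0.022] turn [0.003 0.003 0.001] | n 1 per row [ 0.018 -0.047  0.022] [0.003 0.003 0.001]
shift in final axes [ 0.018 -0.047  0.022]
```

```bash
python3 -m pendant '{"dp":[[0,0,-0.2],[0,0,-0.4],[0,0,-0.7],[0,0,-0.8],[0,0,-0.8],[0,0,-0.4],[0,0,0]],"angular":[[0,0,0],[0,0,0],[0,0,0],[0,0,0],[0,0,0],[0,0,0],[0,0,0]]}' |grep -E "force|wid";  python3 g.py 408.5 230.3 110 160.9; python3 - <<'E'
from h import *
a=save("scene","s27",(270,100,370,230),4.5)
E
python3 f4.py riser_mid scene,top
```

```text
wrist_force: [0.8, -0.4, -6.9]
grip_width: 0.568
pos mm [467.8  11.8 109.8] rpy deg [-179.85   -0.49  164.01] t 38.95 F [ 0.8 -0.4 -6.9] w 0.568
tool shift units [3.905 6.456 0.011] turn [-0.003 -0.009  0.054] | n 7 per row [0.558 0.922 0.002] [-0.    -0.001  0.008]
shift in final axes [ 4.250e+00  6.235e+00 -6.000e-03]
scene riser_mid [(0.56, array([467.0491,   7.7513, 120.6334]))]
top riser_mid []
```

View pics/s27.png

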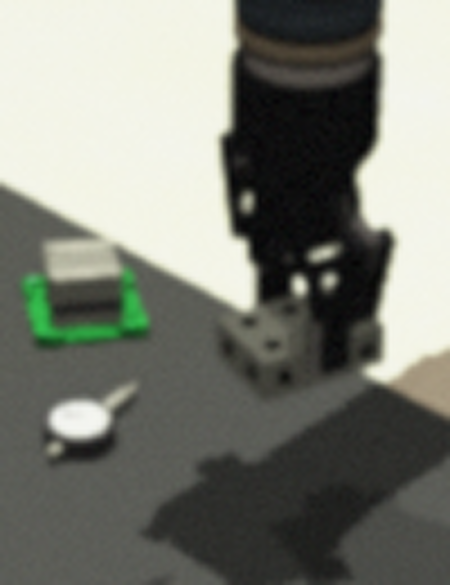

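```bash
python3 -m pendant '{"dp":[[0.3,0.45,-0.05],[0.45,0.7,-0.05],[0.58,0.9,-0.05],[0.58,0.9,0],[0.58,0.9,0],[0.58,0.9,0],[0.5,0.8,0],[0.3,0.4,0],[0,0,0],[0,0,0]],"angular":[[0,0,0.01],[0,0,0.01],[0,0,0.01],[0,0,0.01],[0,0,0.01],[0,0,0],[0,0,0],[0,0,0],[0,0,0],[0,0,0]]}' |grep -E "force|wid";  python3 g.py 408.5 230.3 70 160.9
```

```text
wrist_force: [0.0, -0.5, -6.9]
grip_width: 0.565
pos mm [405.2 221.4 103.2] rpy deg [-178.86   -1.37  160.76] t 40.2 F [ 0.  -0.5 -6.9] w 0.565
tool shift units [-0.033  0.34   1.099] turn [-0.02  -0.024 -0.002] | n 2 per row [-0.016  0.17   0.549] [-0.01  -0.012 -0.001]
shift in final axes [-0.007  0.318  1.106]
```

```bash
python3 -m pendant '{"dp":[[0,0.3,0.3],[0,0,0.5],[0,0,0.3],[0,0,0],[0,0,0]],"angular":[[-0.02,-0.024,0],[0,0,0],[0,0,0],[0,0,0],[0,0,0]]}' |grep -E "force|wid";  python3 g.py 408.5 230.3 40 160.9;python3 f4.py riser_mid,riser_tray_seat scene,top; python3 - <<'E'
from h import *
a=save("scene","s28",(370,180,470,280),4)
b=save("top","s28t",(180,205,280,305),4)
x=np.hstack([cv2.imread("pics/s28.png"),cv2.imread("pics/s28t.png")]); cv2.imwrite("pics/s28b.png",x)
E
```

```text
wrist_force: [0.1, -0.3, -7.8]
grip_width: 0.572
pos mm [409.4 224.   67.8] rpy deg [-1.7977e+02  4.0000e-02  1.6028e+02] t 40.7 F [ 0.1 -0.3 -7.8] w 0.572
tool shift units [0.101 0.192 0.925] turn [-0.004  0.001 -0.011] | n 1 per row [0.101 0.192 0.925] [-0.004  0.001 -0.011]
shift in final axes [0.099 0.189 0.926]
scene riser_mid [(0.96, array([408.1591, 219.1736,  78.8412])), (0.31, array([406.7667, 233.9055,   5.645 ]))]
scene riser_tray_seat [(0.94, array([406.1594, 233.6692,   9.0399])), (0.27, array([542.1376, 345.9845,  10.885 ]))]
top riser_mid []
top riser_tray_seat [(0.71, array([623.4438, 112.9753,  12.8261])), (0.66, array([405.3679, 232.6482,   7.6554]))]
```

View pics/s28b.png

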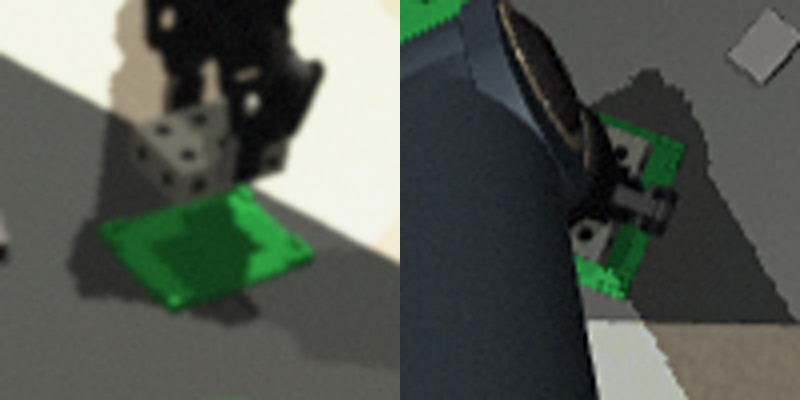

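```bash
python3 -m pendant '{"dp":[[0.12,0.22,0.3],[0,0,0.5],[0,0,0],[0,0,0]],"angular":[[0,0,-0.01],[0,0,0],[0,0,0],[0,0,0]]}' |grep -E "force|wid";  python3 g.py 408.2 231 35 160.9
```

```text
wrist_force: [0.1, 0.7, -7.5]
grip_width: 0.568
pos mm [408.3 235.   43.2] rpy deg [-1.7998e+02  1.0000e-01  1.6111e+02] t 41.5 F [ 0.1  0.7 -7.5] w 0.568
tool shift units [-0.04  -0.128  0.272] turn [-0.     0.002  0.004] | n 1 per row [-0.04  -0.128  0.272] [-0.     0.002  0.004]
shift in final axes [-0.041 -0.128  0.272]
```

```bash
python3 -m pendant '{"dp":[[-0.04,-0.12,0.3],[0,0,0.2],[0,0,0],[0,0,0]],"angular":[[0,0,0],[0,0,0],[0,0,0],[0,0,0]]}' |grep -E "force|wid";  python3 g.py 408.2 231 11.5 160.9; python3 - <<'E'
from h import *
a=save("scene","s29",(370,180,470,280),4)
b=save("top","s29t",(180,205,280,305),4)
x=np.hstack([cv2.imread("pics/s29.png"),cv2.imread("pics/s29t.png")]); cv2.imwrite("pics/s29b.png",x)
E
```

```text
wrist_force: [-0.3, 0.3, -7.1]
grip_width: 0.566
pos mm [408.7 231.4  27.4] rpy deg [1.7997e+02 1.3000e-01 1.6114e+02] t 41.9 F [-0.3  0.3 -7.1] w 0.566
tool shift units [ 0.012 -0.019  0.53 ] turn [0.    0.002 0.004] | n 1 per row [ 0.012 -0.019  0.53 ] [0.    0.002 0.004]
shift in final axes [ 0.011 -0.018  0.53 ]
```

View pics/s29b.png

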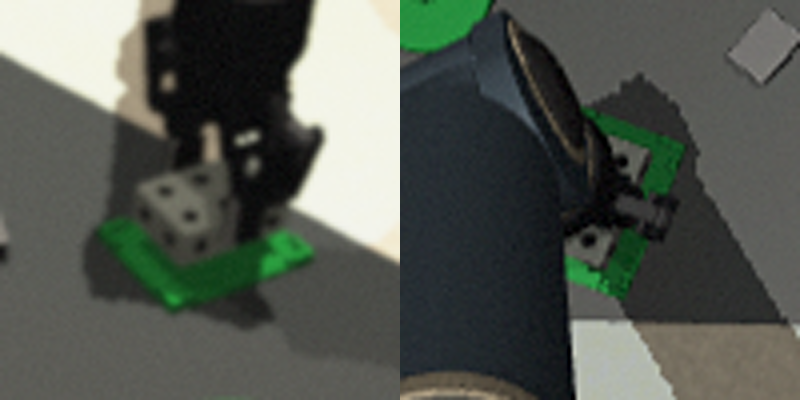

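```bash
cat > ov.py <<'E'
from fit import *
import sys
# overlay riser (assumed at TCP) and tray
s=monitor.state(); p=s['position']*1000; yaw=s['tool_rot'][2]
off=float(sys.argv[1])
out=[]
for cam,bx in(("scene",(370,180,470,280)),("top",(180,205,280,305))):
    im=cv2.resize(imaging.capture(cam)[bx[1]:bx[3],bx[0]:bx[2],::-1],None,fx=4,fy=4,interpolation=cv2.INTER_CUBIC)
    def poly(P,c,yw,col):
        R=np.array([[np.cos(yw),-np.sin(yw)],[np.sin(yw),np.cos(yw)]])
        q=[(proj(cam,np.r_[(R@np.array(a[:2]))+c,a[2]]/1000)-bx[:2]+.5)*4 for a in P]; cv2.polylines(im,[np.int32(np.round(q))],True,col,1)
    r=lambda x,y,z:[(x,y,z),(x,-y,z),(-x,-y,z),(-x,y,z)]
    poly(r(50.5,38,7),np.array([408.2,230.6]),np.radians(-19.1),(0,0,255))
    poly(r(37.5,25,p[2]-off+25),p[:2],yaw+np.pi,(255,255,0)); poly(r(37.5,25,p[2]-off),p[:2],yaw+np.pi,(255,0,255))
    out.append(im)
cv2.imwrite("pics/"+sys.argv[2]+".png",np.hstack(out))
E
python3 ov.py 4.5 ov1
```

```text
(no output)
```

View pics/ov1.png

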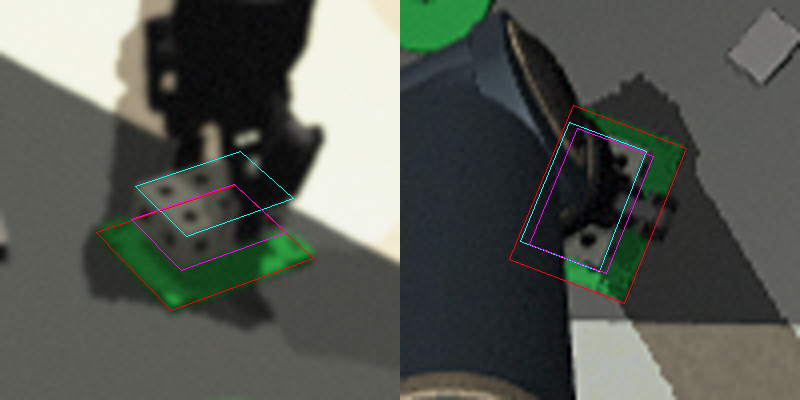

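```bash
python3 -m pendant '{"dp":[[0,0,0.2],[0,0,0.1]],"angular":[[0,0,0],[0,0,0]]}' |grep -E "pos|force";python3 -m pendant '{"dp":[[0,0,0.08]],"angular":[[0,0,0]]}' |grep -E "pos|force"; python3 -m pendant '{"dp":[[0,0,0.06]],"angular":[[0,0,0]]}' |grep -E "pos|force"
```

```text
position: [0.4095, 0.2322, 0.0189]
wrist_force: [-0.5, -0.5, -6.6]
position: [0.4095, 0.2322, 0.0162]
wrist_force: [0.2, -0.1, -7.6]
position: [0.4094, 0.2321, 0.014]
wrist_force: [-0.3, 0.4, -7.8]
```

```bash
python3 g.py 408.2 230.6 11.5 160.9
```

```text
pos mm [409.4 232.1  14. ] rpy deg [179.86   0.21 161.16] t 42.5 F [-0.3  0.4 -7.8] w 0.573
tool shift units [ 0.021 -0.061  0.084] turn [0.002 0.004 0.004] | n 1 per row [ 0.021 -0.061  0.084] [0.002 0.004 0.004]
shift in final axes [ 0.02  -0.061  0.084]
```

```bash
python3 -m pendant '{"dp":[[0.02,-0.04,0.05]],"angular":[[0,0,0]]}' |grep -E "pos|force";python3 -m pendant '{"dp":[[0,0,0.05]],"angular":[[0,0,0]]}' |grep -E "pos|force"; python3 -m pendant '{"dp":[[0,0,0.05]],"angular":[[0,0,0]]}' |grep -E "pos|force"
```

```text
position: [0.4086, 0.2313, 0.0123]
wrist_force: [0.2, 1.3, -7.8]
position: [0.4082, 0.2311, 0.0116]
wrist_force: [-7.2, -5.1, 26.2]
position: [0.4082, 0.2311, 0.0116]
wrist_force: [-5.5, -2.9, 20.2]
```

Contact is at 11.6 mm, exactly the floor height I expected. Releasing.

```bash
python3 -m pendant '{"dp":[[0,0,0]],"angular":[[0,0,0]]}' |grep -E "pos|force"; python3 -m pendant '{"dp":[[0,0,0],[0,0,0],[0,0,0],[0,0,0]],"angular":[[0,0,0],[0,0,0],[0,0,0],[0,0,0]]}' 66|grep -E "pos|force|wid";python3 -m pendant '{"dp":[[0,0,-0.2],[0,0,-0.4],[0,0,-0.7],[0,0,-0.9],[0,0,-0.9],[0,0,-0.6],[0,0,0]],"angular":[[0,0,0],[0,0,0],[0,0,0],[0,0,0],[0,0,0],[0,0,0],[0,0,0]]}' |grep -E "pos|force";python3 f4.py riser_mid,riser_tray_seat scene;python3 - <<'E'
from h import *
a=save("scene","s30",(370,180,470,280),4)
b=save("top","s30t",(180,205,280,305),4)
x=np.hstack([cv2.imread("pics/s30.png"),cv2.imread("pics/s30t.png")]); cv2.imwrite("pics/s30b.png",x)
E
python3 g.py 537 -328.5 140 145.5
```

```text
position: [0.4084, 0.2312, 0.0122]
wrist_force: [-0.1, -0.0, -7.3]
position: [0.4112, 0.2328, 0.0139]
wrist_force: [-0.7, -0.2, -0.8]
grip_width: 0.77
position: [0.4107, 0.2322, 0.1334]
wrist_force: [0.4, -0.7, 0.3]
scene riser_mid [(0.8, array([408.6862, 229.4239,  23.1084]))]
scene riser_tray_seat [(0.66, array([406.8584, 235.7448,   7.7423])), (0.38, array([ 406.8827, -224.3508,   27.2838]))]
pos mm [408.4 230.7 129.3] rpy deg [1.7984e+02 1.7000e-01 1.6109e+02] t 44.25 F [-0.1  0.3 -0.2] w 0.773
tool shift units [-10.095 -16.246  -0.37 ] turn [0.003 0.003 0.272] | n 17 per row [-0.594 -0.956 -0.022] [0.    0.    0.016]
shift in final axes [-14.09  -12.936  -0.355]
```

View pics/s30b.png

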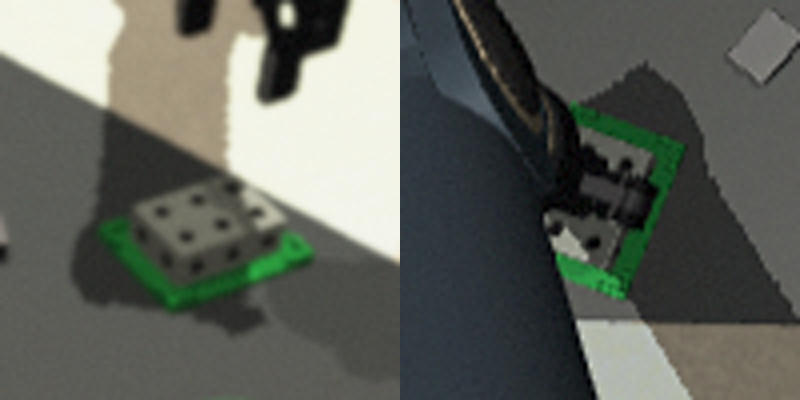

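```bash
python3 -m pendant '{"dp":[[-0.5,-0.5,-0.1],[-0.7,-0.8,-0.1],[-0.7,-0.93,-0.1],[-0.65,-0.95,0],[-0.65,-0.95,0],[-0.6,-0.95,0],[-0.6,-0.95,0],[-0.6,-0.95,0],[-0.6,-0.95,0],[-0.6,-0.95,0],[-0.6,-0.95,0],[-0.6,-0.95,0]],"angular":[[0,0,0],[0,0,0],[0,0,0],[0,0,0],[0,0,0],[0,0,0],[0,0,0],[0,0,0],[0,0,0],[0,0,0],[0,0,0],[0,0,0]]}' 85 |grep -E "force|wid";  python3 g.py 537 -328.5 140 145.5
```

```text
wrist_force: [0.6, 0.0, -0.1]
grip_width: 0.995
pos mm [ 511.5 -156.   125. ] rpy deg [-179.39   -1.2   161.89] t 45.45 F [ 0.6  0.  -0.1] w 0.995
tool shift units [-2.584 -5.205 -0.499] turn [-0.014 -0.019  0.286] | n 6 per row [-0.431 -0.868 -0.083] [-0.002 -0.003  0.048]
shift in final axes [-3.957 -4.256 -0.5  ]
```

```bash
python3 -m pendant '{"dp":[[-0.45,-0.9,-0.1],[-0.5,-0.9,-0.1],[-0.55,-0.85,-0.1],[-0.55,-0.75,0],[-0.45,-0.5,0],[-0.2,-0.2,0],[0,0,0],[0,0,0]],"angular":[[-0.01,-0.01,0.05],[0,-0.01,0.06],[0,0,0.06],[0,0,0.06],[0,0,0.05],[0,0,0],[0,0,0],[0,0,0]]}' 85 |grep -E "force|wid";  python3 g.py 537 -328.5 90 145.5; python3 f4.py large_ring_mid scene,top
```

```text
wrist_force: [-0.8, 0.7, 0.4]
grip_width: 0.994
pos mm [ 528.3 -311.8  123.2] rpy deg [-179.39   -0.96  144.88] t 46.25 F [-0.8  0.7  0.4] w 0.994
tool shift units [-0.577 -0.277  1.099] turn [-0.011 -0.017 -0.011] | n 2 per row [-0.288 -0.138  0.549] [-0.005 -0.008 -0.005]
shift in final axes [-0.555 -0.295  1.105]
scene large_ring_mid [(0.69, array([ 534.9057, -328.1542,   17.5378])), (0.44, array([618.7017, 118.0654,  22.2153]))]
top large_ring_mid [(0.66, array([ 537.7037, -330.5118,   14.5619]))]
```

```bash
python3 -m pendant '{"dp":[[-0.55,-0.28,0.3],[0,0,0.6],[0,0,0.6],[0,0,0],[0,0,0]],"angular":[[-0.01,-0.016,-0.01],[0,0,0],[0,0,0],[0,0,0],[0,0,0]]}' 85 |grep -E "force|wid";  python3 g.py 537 -329 60 145.5; python3 - <<'E'
from h import *
a=save("scene","s31",(190,90,290,190),4)
b=save("top","s31t",(410,155,510,255),4)
x=np.hstack([cv2.imread("pics/s31.png"),cv2.imread("pics/s31t.png")]); cv2.imwrite("pics/s31b.png",x)
E
```

```text
wrist_force: [0.8, 0.0, 0.8]
grip_width: 0.998
pos mm [ 540.3 -324.3   80. ] rpy deg [179.79   0.27 145.93] t 46.95 F [0.8 0.  0.8] w 0.998
tool shift units [ 0.008 -0.193  0.665] turn [0.004 0.005 0.008] | n 1 per row [ 0.008 -0.193  0.665] [0.004 0.005 0.008]
shift in final axes [ 0.004 -0.191  0.665]
```

View pics/s31b.png

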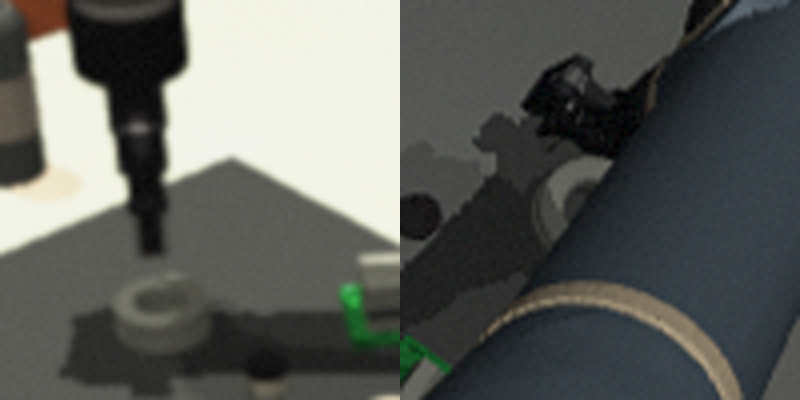

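```bash
python3 -m pendant '{"dp":[[0,-0.19,0.3],[0,0,0.5],[0,0,0.3],[0,0,0],[0,0,0]],"angular":[[0,0,0.008],[0,0,0],[0,0,0],[0,0,0],[0,0,0]]}' 85 |grep -E "force|wid";  python3 g.py 537 -329 40 145.5
```

```text
wrist_force: [0.6, 0.2, -0.2]
grip_width: 0.994
pos mm [ 537.8 -329.8   45.8] rpy deg [179.76   0.42 145.44] t 47.55 F [ 0.6  0.2 -0.2] w 0.994
tool shift units [0.039 0.007 0.194] turn [ 0.004  0.007 -0.001] | n 1 per row [0.039 0.007 0.194] [ 0.004  0.007 -0.001]
shift in final axes [0.037 0.008 0.194]
```

```bash
python3 -m pendant '{"dp":[[0.02,0,0.3],[0,0,0.3],[0,0,0.3]],"angular":[[0.004,0.007,0],[0,0,0],[0,0,0]]}' 85 |grep -E "pos|force|wid"; python3 -m pendant '{"dp":[[0,0,0.1],[0,0,0],[0,0,0]],"angular":[[0,0,0],[0,0,0],[0,0,0]]}' 85 |grep -E "force|wid";  python3 g.py 537 -329 6 145.5
```

```text
position: [0.5385, -0.33, 0.0183]
wrist_force: [0.2, -0.3, 0.9]
grip_width: 0.999
wrist_force: [-0.3, 0.3, -0.4]
grip_width: 0.999
pos mm [ 537.5 -329.3   12.8] rpy deg [-1.7999e+02 -4.0000e-02  1.4546e+02] t 48.15 F [-0.3  0.3 -0.4] w 0.999
tool shift units [ 0.02  -0.002  0.228] turn [-0.    -0.001 -0.001] | n 1 per row [ 0.02  -0.002  0.228] [-0.    -0.001 -0.001]
shift in final axes [ 0.02  -0.002  0.228]
```

```bash
python3 -m pendant '{"dp":[[0.02,0,0.21],[0,0,0]],"angular":[[0,0,0],[0,0,0]]}' 85 |grep -E "pos|force|wid"; python3 -m pendant '{"dp":[[0,0,0],[0,0,0],[0,0,0],[0,0,0],[0,0,0],[0,0,0],[0,0,0]],"angular":[[0,0,0],[0,0,0],[0,0,0],[0,0,0],[0,0,0],[0,0,0],[0,0,0]]}' 35 |grep -E "force|wid";  python3 g.py 537 -329 6 145.5
```

```text
position: [0.5373, -0.3291, 0.0065]
wrist_force: [0.0, 0.0, -0.2]
grip_width: 0.994
wrist_force: [-0.8, 0.2, 0.5]
grip_width: 0.745
pos mm [ 537.6 -329.     7.5] rpy deg [1.7995e+02 4.0000e-02 1.4544e+02] t 49.05 F [-0.8  0.2  0.5] w 0.745
tool shift units [ 0.015 -0.011  0.049] turn [ 0.001  0.001 -0.001] | n 1 per row [ 0.015 -0.011  0.049] [ 0.001  0.001 -0.001]
shift in final axes [ 0.015 -0.011  0.049]
```

```bash
python3 -m pendant '{"dp":[[0,0,-0.2],[0,0,-0.4],[0,0,-0.7],[0,0,-0.9],[0,0,-0.9],[0,0,-0.9],[0,0,-0.6],[0,0,0]],"angular":[[0,0,0],[0,0,0],[0,0,0],[0,0,0],[0,0,0],[0,0,0],[0,0,0],[0,0,0]]}' |grep -E "force|wid";  python3 g.py 540 346 130 145.5; python3 - <<'E'
from h import *
a=save("scene","s32",(190,60,290,190),4)
b=save("top","s32t",(410,125,510,255),4)
x=np.hstack([cv2.imread("pics/s32.png"),cv2.imread("pics/s32t.png")]); cv2.imwrite("pics/s32b.png",x)
E
```

```text
wrist_force: [0.4, -0.6, -5.0]
grip_width: 0.747
pos mm [ 534.  -327.4  150.8] rpy deg [-179.96   -0.44  145.41] t 49.85 F [ 0.4 -0.6 -5. ] w 0.747
tool shift units [12.574 18.591  0.776] turn [-0.001 -0.008 -0.002] | n 19 per row [0.662 0.978 0.041] [-0. -0. -0.]
shift in final axes [12.549 18.611  0.692]
```

View pics/s32b.png

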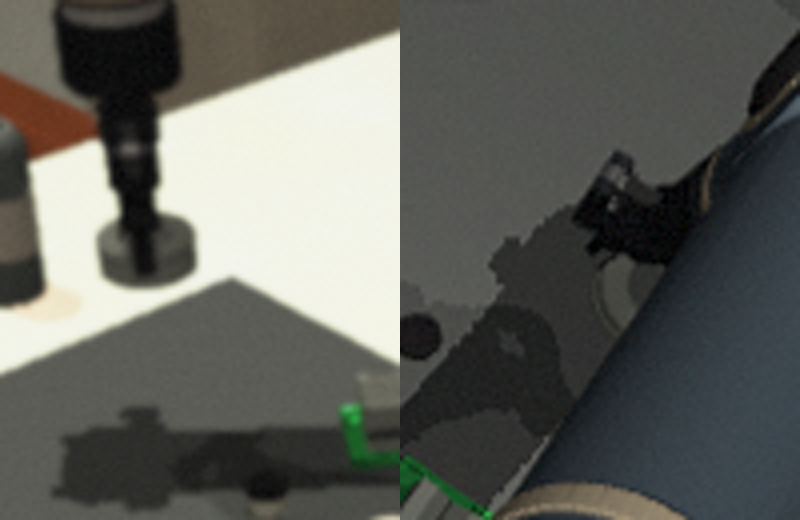

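```bash
python3 -m pendant '{"dp":[[0.3,0.5,0],[0.5,0.75,0],[0.66,0.98,0],[0.66,0.98,0],[0.66,0.98,0],[0.66,0.98,0],[0.66,0.98,0],[0.66,0.98,0],[0.66,0.98,0],[0.66,0.98,0],[0.66,0.98,0],[0.66,0.98,0]],"angular":[[0,0,0],[0,0,0],[0,0,0],[0,0,0],[0,0,0],[0,0,0],[0,0,0],[0,0,0],[0,0,0],[0,0,0],[0,0,0],[0,0,0]]}' |grep -E "force|wid";  python3 g.py 540 346 130 145.5
```

```text
wrist_force: [1.5, -0.5, -4.5]
grip_width: 0.746
pos mm [522.1  95.9 133.7] rpy deg [-178.91   -2.55  145.18] t 51.15 F [ 1.5 -0.5 -4.5] w 0.746
tool shift units [4.262 7.19  0.176] turn [-0.019 -0.045 -0.005] | n 8 per row [0.533 0.899 0.022] [-0.002 -0.006 -0.001]
shift in final axes [4.232 7.209 0.123]
```

```bash
python3 -m pendant '{"dp":[[0.52,0.93,-0.05],[0.52,0.93,-0.05],[0.52,0.95,-0.05],[0.52,0.95,-0.05],[0.5,0.9,-0.05],[0.45,0.75,0],[0.3,0.5,0],[0.1,0.2,0],[0,0,0],[0,0,0]],"angular":[[-0.01,-0.02,0],[-0.01,-0.02,0],[0,-0.01,0],[0,0,0],[0,0,0],[0,0,0],[0,0,0],[0,0,0],[0,0,0],[0,0,0]]}' |grep -E "force|wid";  python3 g.py 540 346 80 145.5
```

```text
wrist_force: [-0.7, -0.1, -4.5]
grip_width: 0.747
pos mm [522.4 323.9 126.7] rpy deg [-178.74   -0.65  146.22] t 52.15 F [-0.7 -0.1 -4.5] w 0.747
tool shift units [-0.094  0.973  1.535] turn [-0.022 -0.011  0.013] | n 2 per row [-0.047  0.486  0.767] [-0.011 -0.006  0.006]
shift in final axes [-0.064  0.94   1.557]
```

```bash
python3 -m pendant '{"dp":[[0,0.5,0.2],[0,0.4,0.5],[0,0,0.5],[0,0,0],[0,0,0],[0,0,0]],"angular":[[-0.02,-0.01,0.013],[0,0,0],[0,0,0],[0,0,0],[0,0,0],[0,0,0]]}' |grep -E "force|wid";  python3 g.py 540 346 60 145.5;python3 f4.py large_ring_mid,large_stand_seat scene,top;python3 - <<'E'
from h import *
a=save("scene","s33",(380,220,480,320),4)
b=save("top","s33t",(135,150,235,250),4)
x=np.hstack([cv2.imread("pics/s33.png"),cv2.imread("pics/s33t.png")]); cv2.imwrite("pics/s33b.png",x)
E
```

```text
wrist_force: [-0.2, -0.2, -4.0]
grip_width: 0.743
pos mm [540.5 340.5  88.2] rpy deg [-1.7992e+02  1.2000e-01  1.4478e+02] t 52.75 F [-0.2 -0.2 -4. ] w 0.743
tool shift units [0.119 0.141 0.94 ] turn [-0.001  0.002 -0.013] | n 1 per row [0.119 0.141 0.94 ] [-0.001  0.002 -0.013]
shift in final axes [0.116 0.141 0.941]
scene large_ring_mid [(0.98, array([537.073 , 343.3322,  97.305 ]))]
scene large_stand_seat [(0.64, array([541.5346, 347.9419,  15.2788]))]
top large_ring_mid [(0.75, array([539.8697, 338.7558,  95.3767])), (0.48, array([ 414.2022, -225.43  ,   20.0708]))]
top large_stand_seat []
```

View pics/s33b.png

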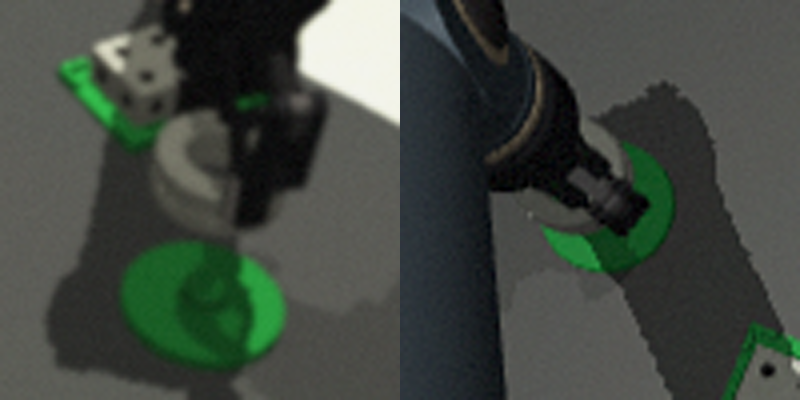

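```bash
python3 -m pendant '{"dp":[[0.12,0.14,0.3],[0,0,0.5],[0,0,0.3],[0,0,0],[0,0,0]],"angular":[[0,0,-0.01],[0,0,0],[0,0,0],[0,0,0],[0,0,0]]}' |grep -E "force|wid";  python3 g.py 539.5 346 40 145.5
```

```text
wrist_force: [-0.4, -0.4, -5.3]
grip_width: 0.746
pos mm [539.2 347.6  51.4] rpy deg [-1.7988e+02  7.0000e-02  1.4552e+02] t 53.65 F [-0.4 -0.4 -5.3] w 0.746
tool shift units [-0.038 -0.036  0.379] turn [-0.002  0.001  0.   ] | n 1 per row [-0.038 -0.036  0.379] [-0.002  0.001  0.   ]
shift in final axes [-0.039 -0.036  0.379]
```

```bash
python3 -m pendant '{"dp":[[-0.03,-0.03,0.3],[0,0,0.15],[0,0,0],[0,0,0]],"angular":[[0,0,0],[0,0,0],[0,0,0],[0,0,0]]}' |grep -E "force|wid";  python3 g.py 539.5 346 15 145.5; python3 - <<'E'
from h import *
a=save("scene","s34",(380,220,480,320),4)
b=save("top","s34t",(135,150,235,250),4)
x=np.hstack([cv2.imread("pics/s34.png"),cv2.imread("pics/s34t.png")]); cv2.imwrite("pics/s34b.png",x)
E
```

```text
wrist_force: [0.1, 0.2, -4.7]
grip_width: 0.744
pos mm [539.8 345.9  36.8] rpy deg [-1.7989e+02  9.0000e-02  1.4548e+02] t 54.05 F [ 0.1  0.2 -4.7] w 0.744
tool shift units [ 0.012 -0.002  0.727] turn [-0.002  0.002 -0.   ] | n 1 per row [ 0.012 -0.002  0.727] [-0.002  0.002 -0.   ]
shift in final axes [ 0.011 -0.004  0.727]
```

View pics/s34b.png

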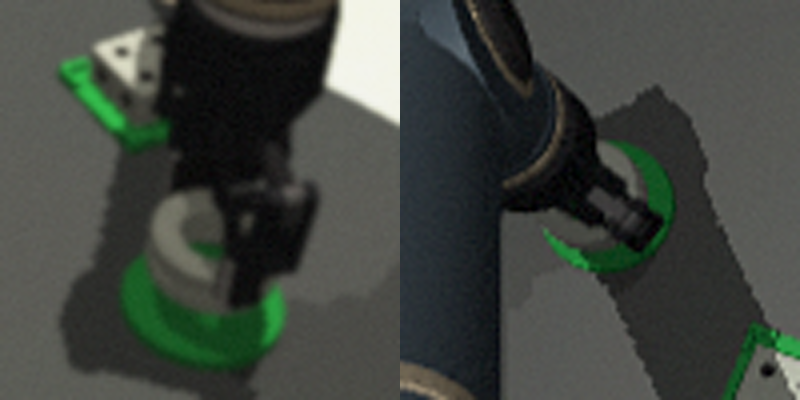

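The ring is held level over the stand, centred left to right at about x=205 in the crop. Lowering it in steps.

```bash
python3 -m pendant '{"dp":[[0,0,0.2],[0,0,0.15]],"angular":[[0,0,0],[0,0,0]]}' |grep -E "pos|force";python3 -m pendant '{"dp":[[0,0,0.12]],"angular":[[0,0,0]]}' |grep -E "pos|force"; python3 -m pendant '{"dp":[[0,0,0.1]],"angular":[[0,0,0]]}' |grep -E "pos|force"
```

```text
position: [0.5407, 0.3466, 0.0272]
wrist_force: [-0.6, -0.8, -4.5]
position: [0.5407, 0.3467, 0.0232]
wrist_force: [-0.0, -0.1, -5.0]
position: [0.5405, 0.3466, 0.0197]
wrist_force: [0.1, 0.5, -4.4]
```

```bash
python3 -m pendant '{"dp":[[0,0,0.06]],"angular":[[0,0,0]]}' |grep -E "pos|force";python3 -m pendant '{"dp":[[0,0,0.05]],"angular":[[0,0,0]]}' |grep -E "pos|force"; python3 -m pendant '{"dp":[[0,0,0.05]],"angular":[[0,0,0]]}' |grep -E "pos|force"
```

```text
position: [0.5404, 0.3465, 0.0174]
wrist_force: [-0.3, -0.2, -4.7]
position: [0.5404, 0.3464, 0.0156]
wrist_force: [0.5, 0.7, -4.6]
position: [0.5403, 0.3465, 0.0154]
wrist_force: [-5.1, -3.0, 15.7]
```

Contact is at 15.4 mm (expected 15). Releasing and withdrawing.

```bash
python3 -m pendant '{"dp":[[0,0,0]],"angular":[[0,0,0]]}' |grep -E "pos|force"; python3 -m pendant '{"dp":[[0,0,0],[0,0,0],[0,0,0],[0,0,0]],"angular":[[0,0,0],[0,0,0],[0,0,0],[0,0,0]]}' 84|grep -E "pos|force|wid";python3 -m pendant '{"dp":[[0,0,-0.2],[0,0,-0.4],[0,0,-0.7],[0,0,-0.9],[0,0,-0.9],[0,0,-0.9],[0,0,-0.9],[0,0,-0.5],[0,0,0]],"angular":[[0,0,0],[0,0,0],[0,0,0],[0,0,0],[0,0,0],[0,0,0],[0,0,0],[0,0,0],[0,0,0]]}' |grep -E "pos|force";python3 g.py 300 600 200 -
```

```text
position: [0.5407, 0.3466, 0.016]
wrist_force: [0.4, 0.7, -4.8]
position: [0.5431, 0.348, 0.0182]
wrist_force: [-0.1, -0.1, -0.2]
grip_width: 0.991
position: [0.5431, 0.3475, 0.1942]
wrist_force: [0.2, 0.3, -0.2]
pos mm [543.1 347.5 194.2] rpy deg [179.31   0.33 145.43] t 56.25 F [ 0.2  0.3 -0.2] w 0.984
tool shift units [11.445  2.334 -0.233] turn [0.012 0.006 0.   ] | n 12 per row [ 0.954  0.195 -0.019] [0.001 0.    0.   ]
shift in final axes [11.446  2.331 -0.195]
```

Next I'll move the arm clear, towards its start pose, so the top camera sees everything.

```bash
python3 -m pendant '{"dp":[[0.5,0.1,-0.1],[0.8,0.2,-0.1],[0.95,0.2,-0.05],[0.95,0.2,0],[0.95,0.2,0],[0.95,0.2,0],[0.95,0.2,0],[0.95,0.2,0],[0.95,0.2,0],[0.9,0.2,0],[0.6,0.1,0],[0,0,0]],"angular":[[0,0,0],[0,0,0],[0,0,0],[0,0,0],[0,0,0],[0,0,0],[0,0,0],[0,0,0],[0,0,0],[0,0,0],[0,0,0],[0,0,0]]}' |grep -E "pos|force"; cat > fin.py <<'E'
from fit import *
sc=[(-1)]
ims={c:imaging.capture(c) for c in("top","scene")}
for c in ims: cv2.imwrite(f"pics/fin_{c}.png",ims[c][:,:,::-1])
for cam in ims:
    for n in NAMES:
        r=imaging.spot_point(cam,n); print(cam,n,[(round(d['p'],2),np.round(toworld(cam,d['xyz'])*1000,1)) for d in r[:1]])
o=ims["top"][140:290,160:490,::-1]; cv2.imwrite("pics/fin_topc.png",cv2.resize(o,None,fx=2.4,fy=2.4,interpolation=cv2.INTER_CUBIC))
o=ims["scene"][130:320,200:470,::-1]; cv2.imwrite("pics/fin_scc.png",cv2.resize(o,None,fx=2.9,fy=2.9,interpolation=cv2.INTER_CUBIC))
E
python3 fin.py
```

```text
position: [0.3174, 0.5684, 0.1902]
wrist_force: [0.1, -0.3, 0.0]
top riser_mid [(0.71, array([ 413.1, -228.8,   23.6]))]
top vblock_mid [(0.87, array([ 412.6, -227. ,   21.1]))]
top pin_mid [(0.75, array([ 628.4, -139.4,   39.5]))]
top large_ring_mid [(0.9, array([539.8, 346.4,  22.6]))]
top small_ring_mid [(0.85, array([625.3, 112. ,  17.9]))]
top riser_tray_seat [(0.8, array([407.2, 231.6,   8.9]))]
top vblock_tray_seat [(0.92, array([ 409.8, -227.5,    7.1]))]
top pin_cradle_seat [(0.86, array([ 629.8, -135.3,   33.6]))]
top large_stand_seat [(0.57, array([538.8, 344.7,  13.5]))]
top small_stand_seat [(0.55, array([624.4, 113.3,  13.5]))]
scene riser_mid [(0.63, array([409.8, 226.8,  21.9]))]
scene vblock_mid [(0.67, array([ 406.5, -228.8,   26.6]))]
scene pin_mid [(0.64, array([ 628.1, -132.5,   33.9]))]
scene large_ring_mid [(0.87, array([537.9, 345.9,  25.2]))]
scene small_ring_mid [(0.55, array([620.6, 115.7,  26.8]))]
scene riser_tray_seat [(0.82, array([406.5, 233.3,   9.4]))]
scene vblock_tray_seat []
scene pin_cradle_seat [(0.8, array([ 631.4, -135.5,   37.7]))]
scene large_stand_seat [(0.69, array([542. , 346.1,  15. ]))]
scene small_stand_seat [(0.69, array([624.7, 113. ,  11.1]))]
```

View pics/fin_topc.png

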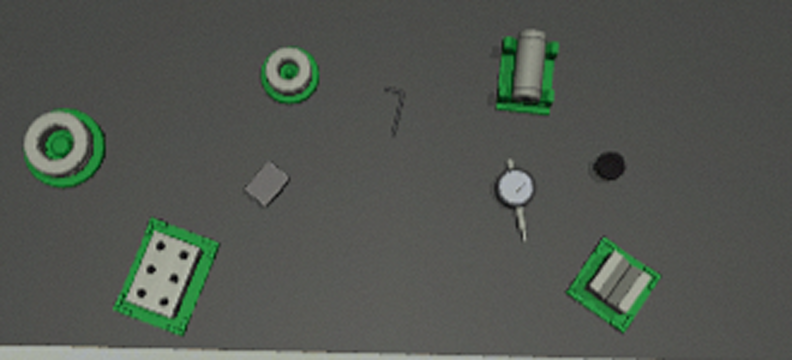

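View pics/fin_scc.png

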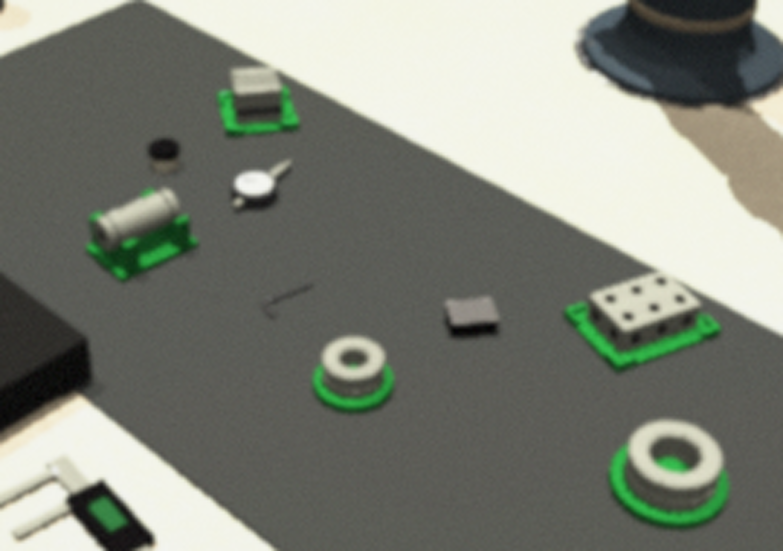

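```bash
cat > fin2.py <<'E'
from fit import *
ims={c:imaging.capture(c) for c in("top","scene")}
# per-camera holder fits from before
H={'top':dict(riser=(409.9,230.3,-19.1),vb=(411.4,-225.1,56.1),pin=(629.7,-137.7,-5.2),lr=(541.1,345.7,0),sr=(624.5,112.8,0)),
'scene':dict(riser=(407,230.3,-19.3),vb=(408.9,-226,55.6),pin=(626.5,-138.3,-5.2),lr=(537.3,345.4,0),sr=(621.7,112.6,0))}
for cam in ims:
    tiles=[]
    for k in H[cam]:
        x,y,a=H[cam][k]; c,s=np.cos(np.radians(a)),np.sin(np.radians(a)); R=np.array([[c,-s],[s,c]])
        rect=lambda X,Y,z:[(X,Y,z),(X,-Y,z),(-X,-Y,z),(-X,Y,z)]
        circ=lambda r,z:[(r*np.cos(t),r*np.sin(t),z) for t in np.linspace(0,6.28,40)]
        P={'riser':[rect(37.5,25,32)],'vb':[rect(22,22,43)],'pin':[rect(35,0.5,51.2),[(35,15*np.cos(t),36.2+15*np.sin(t)) for t in np.linspace(0,6.28,30)],[(-35,15*np.cos(t),36.2+15*np.sin(t)) for t in np.linspace(0,6.28,30)]],'lr':[circ(33,37),circ(18,37)],'sr':[circ(24,33),circ(11,33)]}[k]
        u0=np.round(proj(cam,[x/1000,y/1000,.03])).astype(int)-24
        im=cv2.resize(ims[cam][u0[1]:u0[1]+48,u0[0]:u0[0]+48,::-1],None,fx=5,fy=5,interpolation=cv2.INTER_CUBIC)
        for p in P:
            q=[(proj(cam,np.r_[R@np.array(w[:2])+[x,y],w[2]]/1000)-u0+.5)*5 for w in p]; cv2.polylines(im,[np.int32(np.round(q))],True,(0,0,255),1)
        tiles.append(im)
    tiles.append(np.zeros_like(tiles[0])); cv2.imwrite(f"pics/f2_{cam}.png",np.vstack([np.hstack(tiles[:3]),np.hstack(tiles[3:])]))
E
python3 fin2.py
```

```text
(no output)
```

View pics/f2_top.png

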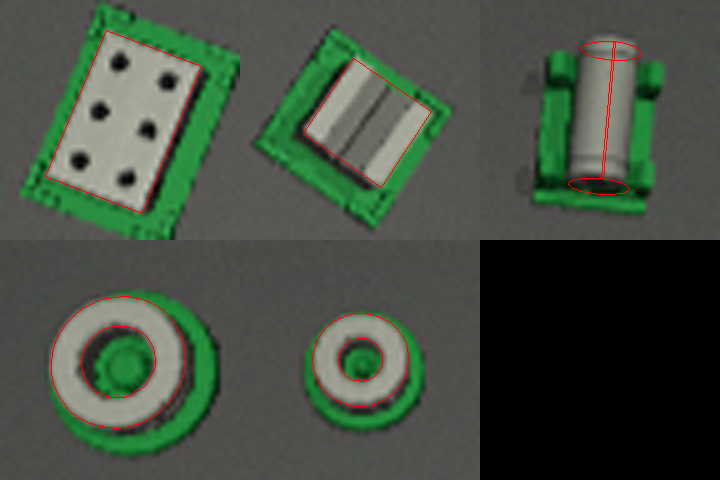

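View pics/f2_scene.png

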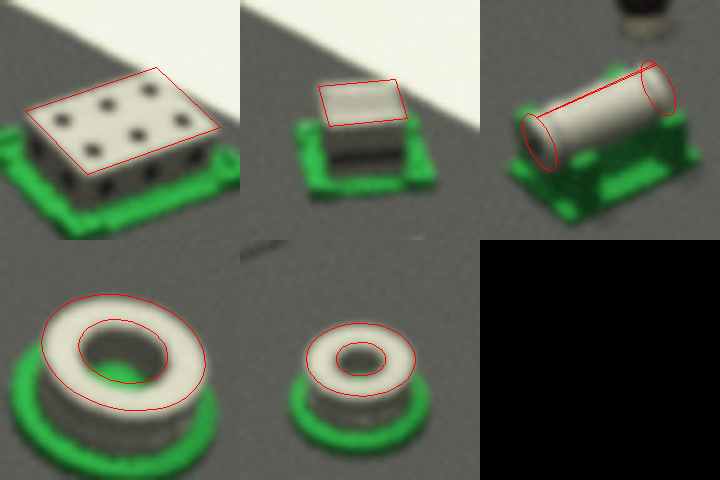

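The red outlines of the home poses cover all five pieces within about a pixel (2 to 3 mm) in both views. The pin looks level and centred in its saddles. Handing in.

```bash
python3 -c "
from rig import sign_off,monitor
s=monitor.state(); print(s['t'],s['wrist_force'],abs(s['joint_vel']).max()); sign_off()"
```

```text
58.65 [-0.35559823  0.09913751 -0.10718249] 0.0015272662441161231
the job is handed in; nothing more can be done
```

Both stacks are apart and all five pieces are in their own holders. I handed the job in at 58.7 s of the 144 s allowed. The sign-off gives no verdict, so the result rests on my own checks.

**Order:** pin to cradle, vee block to square tray, small ring to its stand, riser to long tray, large ring to its stand. The vee block, both rings and the riser were lowered until the wrist force showed contact, within about 1 mm of the height I expected, and then let go. The pin showed no clear contact force, so I judged it home from its height and the picture.

**Last checks:**
- **Position:** the home-pose outlines lie on the pieces within about a pixel (2–3 mm) in both cameras, against the 12 mm limit. The pin is the most offset, about 2 mm in the top view.
- **At rest:** the arm stands clear of everything, the wrist force reads about zero and the joints are still.

**What disagreed:**
- **Riser:** the top camera's network reported the riser at the vee block's tray, which is a wrong match; the pictures show it in its own tray. The scene camera's network put it about 7 mm from the tray middle, though the outline fits there.
- **Network positions:** the networks' points scattered by up to about 5 mm from the silhouette fits, so I used the fits.
- **Force peak:** the hardest push was about 56 N at the wrist while seating the vee block. That is under the 120 N limit, but I used smaller steps for the pieces after it.

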